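Pin down the tube shaker's platform

TASK

Lock the tube shaker's platform: take the linchpin from its cradle and slide it through the bore in the lock post until its shoulder sits fully home, then swing its sprung ring over the post and the pin's end so that it snaps shut, and let go. Where the post stands along its slot is not known to better than about a centimetre, so feel for the bore gently (never more than 40 N on the shaker or its post), keep the ring open until the pin is home, and leave the other things where they are.

Things in the scene. Friction and masses are not known exactly. Their poses are not given: they have to be found in the camera images.
- pin_grip (a point): Grasp centre of the linchpin's orange upright paddle: 24 mm along x, 14 mm thick in y (close the fingers across y), 54 mm tall, top 14 mm above this point. x runs along the shank to the nose, z up. Shank axis 30 mm below this point, shoulder face 50 mm ahead (+x), nose end 98 mm ahead. Pin about 0.23 kg in all, heaviest in the shank.
- pin_shoulder (a point): Point on the shank axis in the front face of the linchpin's steel shoulder (26 x 26 mm, 12 mm thick). From here a square shank 12 x 12 mm runs 48 mm along +x; its last 10 mm are a square nose tapering from 12 to 8 mm. Home, this face rests against the post. Axes as pin_grip.
- ring (a joint): Angle of the linchpin's steel wire ring: 0 open, leaning 15 degrees back from upright towards the paddle; 1.99 shut, its crossbar in front of the pin's nose. Hinge along pin's y, 6 mm behind the shoulder face, 9 mm above the shank axis. Over-centre spring: to about 1.25 rad it pushes back open (about 1.6 N at the tab), beyond that it snaps shut and stays.
- ring_tab (a point): Middle of the red thumb tab on the ring's far end, 65 mm from the hinge: 16 mm wide (pin's y), 13 mm long, 6 mm thick. Ring loop: 46 mm wide over its legs, crossbar 59 mm from the hinge. Open, the tab stands 72 mm above and 23 mm behind the shoulder point; push it from behind (paddle side), forward over the post and down.
- bore_nominal (a point): Mid-slot point on the lock post's near face, on the bore's axis height (115 mm over the bench). x = the way the pin goes in, y = along the slot, z up. The post, and its bore with it, is clamped up to 9 mm to either side (y) of this point, unmeasured: find it by eye or feel. x and z are true. Home, the pin's shoulder point has x = 0, z = 0 here.
- shaker: White tube shaker 170 x 340 mm, fixed, body top 68 mm; origin under its middle; axes as bore_nominal, which lies at x -15, y -110 mm. Dark steel lock post: 30 mm thick (x), 32 wide (y), top 18 mm above the bore axis; yellow-rimmed square bore 13 x 13 mm right through, yellow line on top over its axis. Tongue 29 mm below the bore axis. Tube rack to 156 mm high beyond y = +50 mm.
- cradle: Grey cradle, 95 x 70 mm, fixed, origin under its middle, x along the pin. The linchpin lies level in its two open-topped notches, shank axis 50 mm over the bench, paddle upright, and lifts straight up and out (notch sides 10 mm high).
- bottle_blue: Bystander: white bottle with a blue cap, 68 dia x 170 mm; origin under its middle.
- bottle_red: Bystander: white jar with a red cap, 60 dia x 125 mm; origin under its middle.
- tip_box: Bystander: green pipette-tip box with a clear lid, 85 x 120 x 57 mm; origin under its middle.
- tube_rack: Bystander: blue tube rack with four capped tubes, 70 x 140 mm, 87 mm tall; origin under its middle.
- well_plate: Bystander: white well plate, 85 x 127 x 14 mm; origin under its middle.
- dish: Bystander: small steel dish, 64 mm dia x 18 mm; origin under its middle.
- pipette: Bystander: white pipette lying down, 28 x 200 x 22 mm; origin under its middle.

How it is judged:
By the outcome, as a careful person would: the job done as asked, in the order asked, and still so for the second after the job is handed in, with the robot touching nothing.
It also fails if it takes over 72 s, if anything falls off the work surface, if the arm or the gripper's body presses on something with over 40 N, if the wrist force passes 120 N, or if a joint passes its speed limit or range.

ROBOT

A 6-joint arm with a two-finger parallel gripper is mounted at the origin on the work surface. World frame = base frame: x ahead of the robot, y to its left, z up, the work surface at z = 0. Lengths are in m, angles in rad, forces in N, time in s.
With the tool pointing down it reaches from about 0.3 to 0.775 m from the base axis. Payload 14.6 kg.
Tool frame: the origin (TCP) lies on the centre line of the jaws, within the pads' length; the fingertips stand 22 mm ahead of it and the grasp point (between the pads) lies 3 mm ahead of it; z points along the fingers, x is the direction in which the jaws open and shut, and the axes are right-handed (so a half turn about z gives the same grasp; the last joint's range is limited). The gripper opens to 85 mm and grips with 20 to 120 N. Pads are 22 mm wide; open, the fingers measure 114 mm over their backs; the gripper's body (76 mm by 85 mm) begins 54 mm behind the grasp point. The pads swing forward as they close: fully open they stand 13 mm farther back than shut.
Start: joints at [-1.232, 0.3, 1.521, -0, 1.321, -0.067], TCP at [0.217, -0.505, 0.253] pointing down, gripper open.
Joint ranges: [-3.03, 3.03], [-0.79, 2.21], [0.23, 2.52], [-1.04, 4.18], [0, 3.07], [-2.55, 2.55]. Speed limits (rad/s): [2.22, 2.22, 2.57, 3.14, 3.14, 3.14].

INTERFACE

Orientations are given as a unit quaternion [x, y, z, w].
In Python, from bench import r gives the robot as it stands.
- The arm moves only by the shell command python3 -m pendant 'ROWS' [OPENING]. ROWS is JSON, a list of rows, each a list of 2 entries, a list of its own where there are three numbers: the shift along the world's x, y, z in mm, then the turn, a rotation vector about the world's x, y, z in degrees. A call has 1 to 20 rows; each row shifts and turns the commanded pose from where the row before left it; what a row does not reach is not made up. A row lasts 1/12 s, in which the tool goes at most 41.7 mm and 7.16 degrees, less where a joint would pass 70% of its speed; a pose out of reach is approached as far as the arm can. A call with a gripper value outside its range is refused whole. OPENING is the closure, from -1 (fully open) to 1 (shut), set as the call begins (- or left out, the last holds). The fingers move at their own pace and stop on an object; the grip force is fixed at half the most. Time passes only in rows, so rows that do not move let the fingers close. It gives the time, the measured TCP pose, the force and the opening at its end, in the units of the state.
- r.state(): the state, without advancing time (a new reading comes with each control period).
- r.grab_frame(name): name is "side" or "top" or "wrist"; returns the picture (480x640x3 uint8, red, green, blue); there is no depth.
- r.get_calibration(name): a dict with "vfov" (degrees; the focal length in pixels is half the picture's height over the tangent of half this angle, whatever the lens; pixels are square), "cx", "cy" (the principal point, pixels), "k1" (the pictures are not rectified: a ray, as slopes to the right and down, at radius r is drawn at 1 + k1 r^2 times it, then the intrinsics apply), "R" (3x3) and "t" (3): a world point X has camera coordinates R X + t. Camera axes: x right, y down, z forward; pixel columns grow to the right and rows downward; lengths in m; the calibration is good to about 2 mm. A picture is of the moment at which its call begins: read the wrist's pose just before it. get_calibration takes no time and is no camera call; for the wrist camera it gives the pose at the moment of the call.
- r.finish_job(): hands the job in, once; it reports no verdict.
The state is a dict: "time_s": time; "q": joint angles; "dq": joint speeds; "joint_torque": joint torques, N m; "tcp_pos": TCP position; "tool_rot": TCP orientation; "contact_force": force on the tool from outside, world axes, zero at the start; "moment": the same for the moment, N m; "width": opening from 0.0 (shut) to 1.0 (fully open).
Only numpy, scipy, OpenCV 4.12 (cv2) and the standard library are available. Lean on these libraries where they do the work, as an engineer would, in place of code of your own. Each camera call takes 0.05 s, during which the arm holds its last target. There are 200 camera calls.

## Working session

There is one attempt and no reset: what is moved stays moved. The work goes in short steps, Python scripts to look and compute and a shell command to move; the robot and the scene stay as the last step left them, time stands still between calls to the robot, and variables do not carry over. Pictures are saved under pics/ and viewed, about 8 in all and at most 12, crops included, and the job is handed in when it is done.

```bash
mkdir -p pics
cat > h.py <<'E'
import numpy as np,cv2
from bench import r
from scipy.spatial.transform import Rotation as Ro
def grab(n,f):
    c=r.get_calibration(n); im=r.grab_frame(n); cv2.imwrite('pics/'+f+'.png',im[:,:,::-1]); return im,c
def ray(c,u,v):
    f=240/np.tan(np.radians(c['vfov'])/2)
    K=np.array([[f,0,c['cx']],[0,f,c['cy']],[0,0,1]])
    p=cv2.undistortPoints(np.array([[[u,v]]],float),K,np.array([c['k1'],0,0,0,0.]) ).ravel()
    R=np.array(c['R']);return -R.T@np.array(c['t']),R.T@np.array([p[0],p[1],1])
def onz(c,u,v,z):
    o,d=ray(c,u,v);return o+d*(z-o[2])/d[2]
def proj(c,X):
    f=240/np.tan(np.radians(c['vfov'])/2)
    p=np.array(c['R'])@np.array(X)+np.array(c['t']);a=p[:2]/p[2];a=a*(1+c['k1']*(a@a));return a*f+[c['cx'],c['cy']]
def tri(c1,p1,c2,p2):
    o1,d1=ray(c1,*p1);o2,d2=ray(c2,*p2)
    s=np.linalg.lstsq(np.c_[d1,-d2],o2-o1,rcond=None)[0]
    a=o1+s[0]*d1;b=o2+s[1]*d2;return (a+b)/2,np.linalg.norm(a-b)
E
python3 - <<'E'
from h import *
import pickle
C={}
for n in('top','side','wrist'):
    im,c=grab(n,n+'0');C[n]=c;print(n,c['vfov'],c['k1'],np.round(-np.array(c['R']).T@c['t'],3),np.round(c['R'],2).tolist())
print(r.state())
E
```

```text
top 51.978673873725015 -0.044133074516318954 [ 0.368 -0.014  1.192] [[0.02, -1.0, 0.01], [-0.99, -0.02, -0.15], [0.15, -0.01, -0.99]]
side 42.06704999181699 -0.05488037684238483 [0.263 1.032 0.823] [[-0.97, -0.25, -0.01], [-0.13, 0.55, -0.83], [0.21, -0.8, -0.56]]
wrist 60.925957598353165 -0.04573784623638099 [ 0.278 -0.478  0.374] [[0.4, -0.92, -0.0], [-0.88, -0.38, 0.27], [-0.25, -0.11, -0.96]]
{'time_s': 0.15, 'q': array([-1.23158407e+00,  3.00332174e-01,  1.52142386e+00,  8.14568399e-06,
        1.32065381e+00, -6.66075630e-02]), 'dq': array([-0.00043459, -0.00215769, -0.00144043,  0.00099674,  0.00110825,
       -0.00051812]), 'joint_torque': array([-8.17511300e-04, -5.43665850e+01, -3.61885321e+01, -1.22268857e-04,
        3.12907403e-03,  3.23385223e-05]), 'tcp_pos': array([ 0.21707201, -0.50519524,  0.25286402]), 'tool_rot': array([ 8.35095815e-01, -5.50104366e-01, -3.23113349e-04, -2.50124462e-04]), 'contact_force': array([0.21894308, 0.99140081, 0.17734405]), 'moment': array([-0.02681352,  0.03852753, -0.02855551]), 'width': 0.9998410816400571}
```

View pics/top0.png

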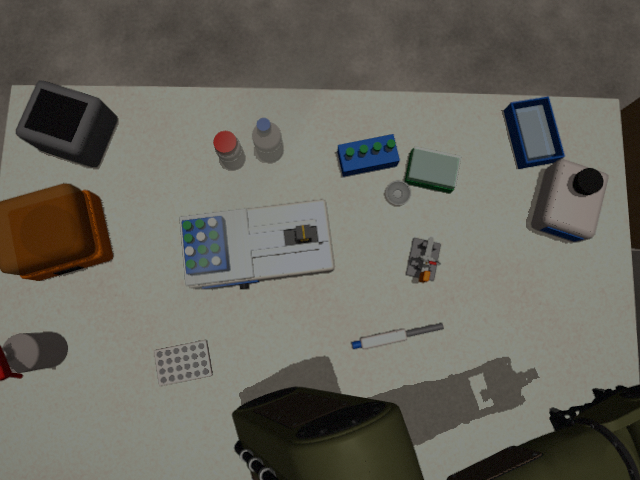

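View pics/side0.png

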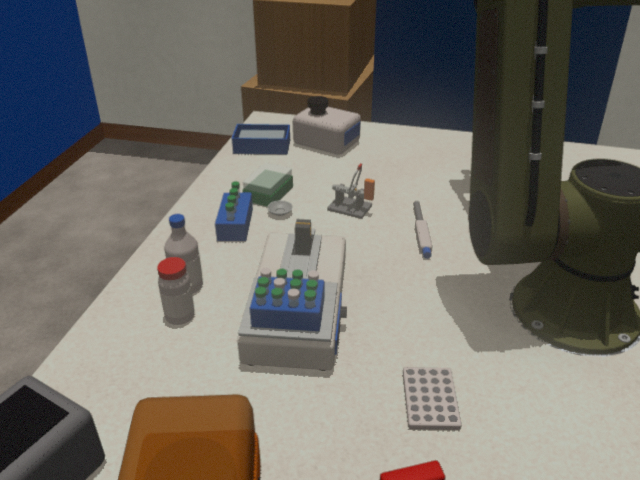

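Top: post at about (302,234), its yellow line seen; the paddle (orange) at (426,276), nose pointing up the image (world +x). The side view agrees. Next, enlarged crops.

Run:
```python
import cv2,numpy as np
t=cv2.imread('pics/top0.png');s=cv2.imread('pics/side0.png')
a=cv2.resize(t[190:290,170:340],None,fx=4.7,fy=3,interpolation=cv2.INTER_CUBIC)
a=cv2.resize(t[195:295,175:341],(498,300),interpolation=cv2.INTER_CUBIC)
b=cv2.resize(t[230:290,400:450],(250,300),interpolation=cv2.INTER_CUBIC)
c=cv2.resize(s[155:225,320:390],(300,300),interpolation=cv2.INTER_CUBIC)
d=cv2.resize(s[210:290,270:350],(300,300),interpolation=cv2.INTER_CUBIC)
o=np.zeros((600,750,3),np.uint8);o[:300,:498]=a;o[:300,500:]=b;o[300:,:300]=c;o[300:,300:600]=d
cv2.imwrite('pics/crop.png',o)
```

```text
(no output)
```

View pics/crop.png

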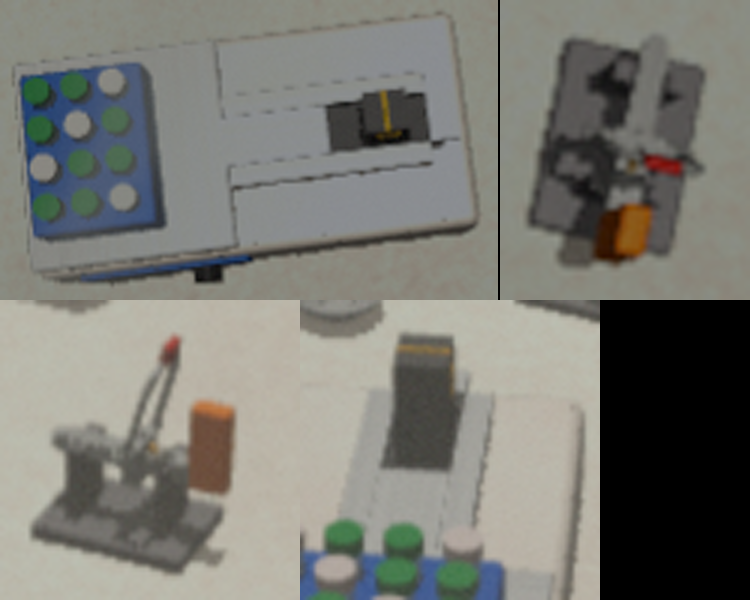

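Run:
```python
from h import *
c=r.get_calibration('top');s=r.get_calibration('side')
P=lambda n,u,v,z:print(n,np.round(onz(c,u,v,z)*1000,1))
k=[(326,200.7),(333.7,269),(187.7,285),(179.3,216)]
K=np.array([onz(c,*p,.068)for p in k])*1000;print(np.round(K,1));
ce=K.mean(0);print('centre',ce)
for a,b in((1,0),(2,3),(1,2),(0,3)):
    d=K[b]-K[a];print(np.hypot(*d[:2]),np.degrees(np.arctan2(d[1],d[0])))
P('line far',302.7,225.7,.133);P('line near',304.4,239,.133)
for n,x,y,z in(('pad',634,230,.094),('pad nr',631,254,.094),('pad far',638.5,206,.094),('nose',653,38,.052),):P(n,400+(x-500)/5,230+y/5,z)
Q=np.array([onz(c,400+(x-500)/5,230+y/5,.01)for x,y in((566,40),(703,68),(668,252),(530,222))])*1000
print(np.round(Q,1),Q.mean(0))
for a,b in((3,0),(2,1),(1,0),(2,3)):
    d=Q[b]-Q[a];print(np.hypot(*d[:2]),np.degrees(np.arctan2(d[1],d[0])))
im=cv2.imread('pics/top0.png');h=cv2.cvtColor(im,cv2.COLOR_BGR2HSV)
m=cv2.inRange(h,(8,190,150),(18,255,255));m[:, :400]=0;m[:,450:]=0
print('orange',cv2.minAreaRect(cv2.findNonZero(m)),m.sum()/255)
```

```text
[[640.7 -31.1  68. ]
 [480.7 -51.8  68. ]
 [436.5 280.7  68. ]
 [596.6 310.1  68. ]]
centre [538.60303112 126.96894363  68.        ]
161.37032922186802 7.395403141441785
162.71564176706408 10.402887903664016
335.47375952594444 97.56072763308642
344.00950274739864 97.36988575480093
line far [567.7  19.7 133. ]
line near [538.3  15.3 133. ]
pad [ 466.8 -260.2   94. ]
pad nr [ 455.9 -258.7   94. ]
pad far [ 477.6 -262.3   94. ]
nose [ 561.4 -279.5   52. ]
[[ 566.6 -246.6   10. ]
 [ 554.3 -313.7   10. ]
 [ 464.  -295.4   10. ]
 [ 477.1 -228.5   10. ]] [ 515.49069396 -271.04737691   10.        ]
91.23257176362404 -11.389297048778886
92.08134307113586 -11.455126055613155
68.24314893586636 79.59978563532704
68.12798143698915 78.88764211939264Traceback (most recent call last):
  File "<stdin>", line 17, in <module>
cv2.error: OpenCV(4.12.0) /io/opencv/modules/imgproc/src/convhull.cpp:143: error: (-215:Assertion failed) total >= 0 && (depth == CV_32F || depth == CV_32S) in function 'convexHull'
```

```bash
python3 -m pendant '[[[18,17.5,-4],[0,0,-2.5]],[[18,17.5,-4],[0,0,-2.5]],[[18,17.5,-4],[0,0,-2.5]],[[18,17.5,-4],[0,0,-2.5]],[[18,17.5,-4],[0,0,-2.5]],[[18,17.5,-4],[0,0,-2.5]],[[18,17.5,-4],[0,0,-2.5]],[[18,17.5,-4],[0,0,-2.5]],[[18,17.5,-4],[0,0,-2.5]],[[18,17.5,-4],[0,0,-2.5]],[[18,17.5,-4],[0,0,-2.5]],[[18,17.5,-4],[0,0,-2.5]],[[18,17.5,-4],[0,0,-2.5]],[[18,17.5,-4],[0,0,-2]],[[0,0,0],[0,0,0]],[[0,0,0],[0,0,0]]]' -1
python3 - <<'E'
from h import *
im,c=grab('wrist','w1');s=r.state();print(s['tcp_pos'],s['time_s'],Ro.from_quat(s['tool_rot']).as_matrix().round(3).tolist())
yaw=np.radians(-11.3);g=np.array([.4668,-.2602,.08])
d=np.array([np.cos(yaw),np.sin(yaw),0])
for n,X in(('padtop',g+[0,0,.014]),('tab',g+.027*d+[0,0,.042]),('nose',g+.098*d-[0,0,.03])):print(n,proj(c,X))
E
```

```text
time_s: 1.48
tcp_pos: [0.4695, -0.2595, 0.1968]
tool_rot: [-0.635, 0.772, 0.0, -0.0]
contact_force: [-0.3, 0.4, 0.5]
width: 0.999
[ 0.4690359  -0.26018006  0.19703772] 1.5333 [[-0.194, -0.981, -0.001], [-0.981, 0.194, 0.0], [-0.0, 0.001, -1.0]]
padtop [318.566926   246.12464182]
tab [319.39013822 210.27414959]
nose [318.85058304  73.170033  ]
```

View pics/w1.png

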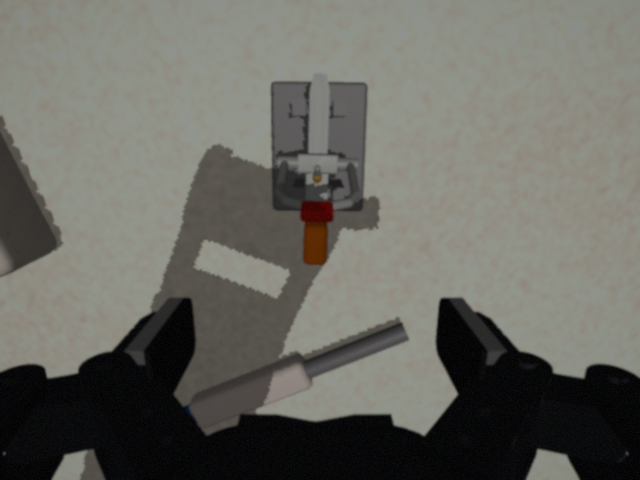

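Paddle (orange) at about (315,245), tab (317,211), nose tip (319,75): near the prediction. Refining with masks.

Run:
```python
from h import *
c=r.get_calibration('wrist');im=cv2.imread('pics/w1.png');h=cv2.cvtColor(im,cv2.COLOR_BGR2HSV)
for n,lo,hi in(('or',(6,150,90),(18,255,255)),('red',(0,150,70),(4,255,255))):
    m=cv2.inRange(h,lo,hi);m[:180]=0;m[290:]=0;m[:,:280]=0;m[:,360:]=0
    p=np.argwhere(m)
    for v in range(p[:,0].min(),p[:,0].max()+1,8):q=p[p[:,0]==v,1];print(n,v,q.min(),q.max())
    print(p.min(0),p.max(0))
print(im[255,295:335,2].tolist())
for n,u,v,z in(('padL',304,264.5,.094),('padR',327,264.5,.094),('tab',317,211,.122),('nose',319.5,74,.054),('shoulder',318,158,.063),('cL',272,84,.01),('cR',366,84,.01),('bR',366,210,.01),('bL',273,210,.01)):print(n,(onz(c,u,v,z)*1000).round(1))
```

```text
or 229 308 322
or 237 308 323
or 245 308 321
or 253 308 320
or 261 309 320
[229 307] [261 323]
red 202 320 329
red 210 326 332
red 218 304 306
[202 302] [220 332]
[87, 87, 88, 90, 90, 89, 87, 81, 78, 79, 85, 87, 88, 91, 92, 93, 91, 91, 91, 91, 91, 90, 91, 90, 91, 89, 89, 88, 85, 81, 77, 75, 81, 96, 118, 137, 143, 148, 147, 147]
padL [ 457.  -250.5   94. ]
padR [ 454.4 -263.6   94. ]
tab [ 492.7 -265.   122. ]
nose [ 561.5 -280.4   54. ]
shoulder [ 512.7 -269.9   63. ]
cL [ 566.  -247.2   10. ]
cR [ 553.1 -313.1   10. ]
bR [ 462.2 -298.1   10. ]
bL [ 476.1 -227.8   10. ]
```

```bash
python3 -m pendant '[[[-0.5,0,-15],[0,0,0]],[[-0.5,0,-15],[0,0,0]],[[-0.5,0.2,-15],[0,0,0]],[[0,0,-15],[0,0,0]],[[0,0,-15],[0,0,0]],[[0,0,-14],[0,0,0]],[[0,0,-12],[0,0,0]],[[0,0,-10],[0,0,0]],[[0,0,0],[0,0,0]],[[0,0,0],[0,0,0]]]' -1 && python3 -m pendant '[[[0,0,0],[0,0,0]],[[0,0,0],[0,0,0]],[[0,0,0],[0,0,0]],[[0,0,0],[0,0,0]],[[0,0,0],[0,0,0]],[[0,0,0],[0,0,0]],[[0,0,0],[0,0,0]],[[0,0,0],[0,0,0]],[[0,0,0],[0,0,0]],[[0,0,0],[0,0,0]],[[0,0,0],[0,0,0]],[[0,0,0],[0,0,0]]]' 1
```

```text
time_s: 2.37
tcp_pos: [0.4674, -0.2604, 0.0863]
tool_rot: [-0.634, 0.773, 0.0, -0.0]
contact_force: [-0.0, -0.1, -0.3]
width: 1.0
time_s: 3.37
tcp_pos: [0.4677, -0.2602, 0.0865]
tool_rot: [-0.634, 0.773, -0.0, 0.0]
contact_force: [-1.4, 0.7, 5.8]
width: 0.153
```

```bash
python3 -m pendant '[[[0,0,8],[0,0,0]],[[0,0,14],[0,0,0]],[[0,0,18],[0,0,0]],[[0,0,20],[0,0,0]],[[0,10,15],[0,0,0]],[[-2,18,8],[0,0,1.4]],[[-2.5,20,8],[0,0,1.6]],[[-2.5,20,8],[0,0,1.6]],[[-2.5,20,8],[0,0,1.6]],[[-2.5,20,8],[0,0,1.6]],[[-2.5,20,8],[0,0,1.6]],[[-2.5,20,8],[0,0,1.6]],[[-2.5,20,8],[0,0,1.6]],[[-2.5,20,8],[0,0,1.6]],[[-2.5,20,8],[0,0,1.6]],[[-2.5,20,8],[0,0,1.6]],[[-2.5,20,0],[0,0,1.6]],[[-2,14,0],[0,0,1.6]],[[0,0,0],[0,0,0]],[[0,0,0],[0,0,0]]]'
python3 - <<'E'
from h import *
im,c=grab('wrist','w2');s=r.state();print(s['tcp_pos'],s['contact_force'],s['moment'],s['time_s'],Ro.from_quat(s['tool_rot']).as_matrix().round(4).tolist())
y=np.radians(7.6);b=np.array([.538,.0155,.133])
for e in(0,.03):print(proj(c,b+e*np.array([np.cos(y),np.sin(y),0])))
cv2.imwrite('pics/w2c.png',cv2.resize(im[:300,170:470,::-1],(600,600),interpolation=cv2.INTER_CUBIC))
E
```

```text
time_s: 5.03
tcp_pos: [0.4359, 0.0022, 0.2494]
tool_rot: [0.763, -0.647, -0.0, 0.0]
contact_force: [-0.4, -0.7, -1.3]
width: 0.154
[0.43600749 0.00167924 0.24931924] [-0.58989299 -0.54457998 -2.26743894] [-0.00273938  0.09503149  0.06519492] 5.0833 [[0.1623, -0.9867, -0.0003], [-0.9867, -0.1623, -0.0001], [0.0001, 0.0003, -1.0]]
[323.7465629   53.10158835]
[325.83529967  -7.38958396]
```

View pics/w2c.png

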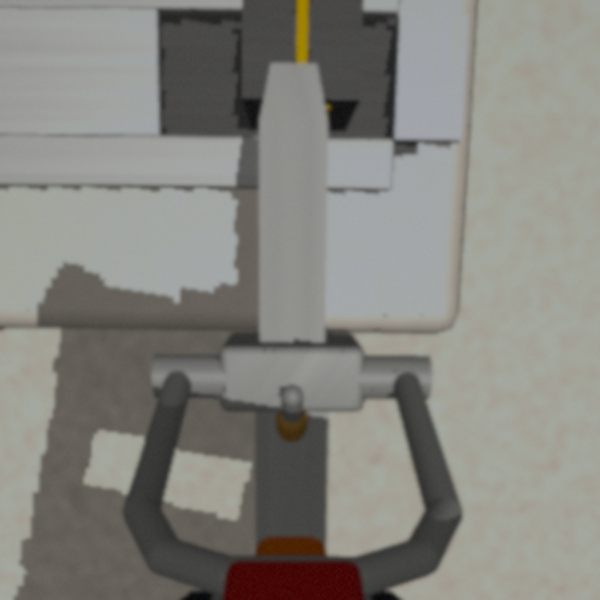

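Yellow line at u≈321.5 (v 0–30), shank centred at u≈316, edges parallel. Ray-cast for lateral offset and yaw.

Run:
```python
from h import *
c=r.get_calibration('wrist');im=cv2.imread('pics/w2.png');h=cv2.cvtColor(im,cv2.COLOR_BGR2HSV)
T=np.array(r.state()['tcp_pos']);
m=cv2.inRange(h,(20,120,100),(35,255,255))[:32]
L=[]
for v in range(1,30,4):
    q=np.where(m[v])[0]
    if len(q):L.append((q.mean(),v))
print(L[0],L[-1]);W=lambda u,v,z:onz(c,u,v,z)
X=np.array([W(u,v,.133)for u,v in L]);print('line',X[[0,-1]].round(4).tolist(),np.degrees(np.arctan2(X[0,1]-X[-1,1],X[0,0]-X[-1,0])))
# shank edges by gradient, smoothed
g=cv2.GaussianBlur(cv2.cvtColor(im,cv2.COLOR_BGR2GRAY),(3,3),0).astype(float)
S=[]
for v in(75,85,95,110,125,140,155,162):
    d=np.abs(np.diff(g[v]));a=290+d[290:310].argmax()+.5;b=325+d[325:345].argmax()+.5;S.append((v,a+.5,b+.5))
print(S)
zs=T[2]-.0365+.006
Y=np.array([W((a+b)/2,v,zs)for v,a,b in S]);p=np.polyfit(Y[:,0],Y[:,1],1);print('shank yaw',np.degrees(np.arctan(p[0])),'width',[round(np.linalg.norm(W(a,v,zs)-W(b,v,zs))*1e3,2)for v,a,b in S])
for n,A,B,z in(('slotedge',(170,94),(366,95),.086),('body',(170,163.5),(385,164),.068)):
    a,b=W(*A,z),W(*B,z);d=a-b;print(n,a.round(4),b.round(4),np.degrees(np.arctan2(d[1],d[0]))-90)
print('shank y at bore x',np.polyval(p,.538),'mid',Y.mean(0),np.polyval(p,X[:,0].mean())-X[:,1].mean())
print('nose',W(316.5,31.5,zs-.002),'shoulder front',W(316,171,zs+.007),'T',T)
n=np.array([-np.sin(.14),np.cos(.14)])
print('tool lateral vs line', (X.mean(0)-T)[:2]@n*1000,'shank lateral vs tool',(Y.mean(0)-T)[:2]@n*1000)
```

```text
(np.float64(321.0), 1) (np.float64(320.5), 29)
line [[0.5634, 0.0207, 0.133], [0.5498, 0.0186, 0.133]] 8.439034894539285
[(75, np.float64(291.0), np.float64(333.0)), (85, np.float64(299.0), np.float64(333.0)), (95, np.float64(299.0), np.float64(342.0)), (110, np.float64(299.0), np.float64(333.0)), (125, np.float64(299.0), np.float64(333.0)), (140, np.float64(299.0), np.float64(332.0)), (155, np.float64(300.0), np.float64(332.0)), (162, np.float64(299.0), np.float64(332.0))]
shank yaw 9.588782462381992 width [np.float64(14.67), np.float64(11.94), np.float64(15.18), np.float64(12.11), np.float64(12.21), np.float64(11.96), np.float64(11.7), np.float64(12.11)]
slotedge [0.5041 0.112  0.086 ] [ 0.5243 -0.0169  0.086 ] 8.892833680600262
body [0.4553 0.1144 0.068 ] [ 0.4805 -0.042   0.068 ] 9.153742260832573
shank y at bore x 0.01948845074504349 mid [0.50276443 0.0135359  0.21881924] 0.0030243721870058873
nose [0.53179224 0.01813969 0.21681924] shoulder front [0.48520807 0.01062547 0.22581924] T [0.43600749 0.00167924 0.24931924]
tool lateral vs line 0.9247694812261695 shank lateral vs tool 2.4251812076366
```

```bash
python3 -m pendant '[[[-1,-1.2,-10],[0,0,-0.3]],[[-1,-1.2,-14],[0,0,-0.3]],[[0,0,-14],[0,0,0]],[[0,0,-14],[0,0,0]],[[0,0,-14],[0,0,0]],[[0,0,-14],[0,0,0]],[[0,0,-12],[0,0,0]],[[0,0,-6],[0,0,0]],[[0,0,0],[0,0,0]],[[0,0,0],[0,0,0]],[[0,0,0],[0,0,0]]]'
python3 - <<'E'
from h import *
im,c=grab('wrist','w3');s=r.state();print(s['tcp_pos'],s['contact_force'],s['moment'],s['time_s'],Ro.from_quat(s['tool_rot']).as_euler('xyz',degrees=True))
im2,c2=grab('side','s3')
o=np.zeros((600,800,3),np.uint8);o[:400,:800]=cv2.resize(im[:120,200:440,::-1],(800,400),interpolation=cv2.INTER_CUBIC)
o[400:,:400]=cv2.resize(im2[205:285,260:420,::-1],(400,200),interpolation=cv2.INTER_CUBIC);cv2.imwrite('pics/w3c.png',o)
E
```

```text
time_s: 6.0
tcp_pos: [0.4344, -0.0008, 0.1518]
tool_rot: [0.759, -0.651, 0.0, -0.0]
contact_force: [-0.4, -0.3, -2.2]
width: 0.154
[ 0.43441203 -0.00068927  0.15189287] [ 0.15731986 -0.01330706 -1.87120407] [0.03822017 0.15526603 0.03002785] 6.05 [-1.79936778e+02 -1.47345899e-02 -8.12698868e+01]
```

View pics/w3c.png

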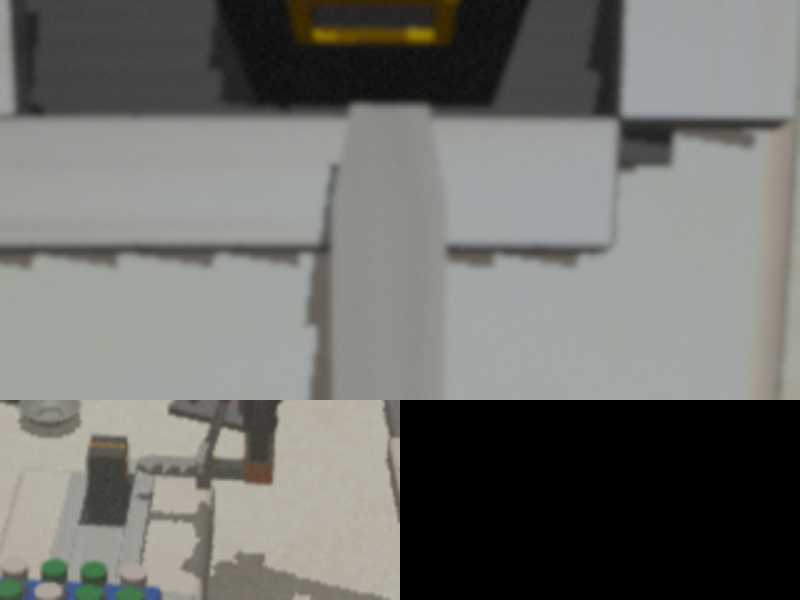

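Bore rim centre at crop x≈375, nose at ≈390 (9.6 px/mm): the pin needs about 1.5 mm toward +y. Yaw agrees to 0.3°. Shift and advance gently.

```bash
python3 -m pendant '[[[-0.1,0.75,0],[0,0,0.1]],[[-0.1,0.75,0],[0,0,0.1]],[[2,0.3,0],[0,0,0]],[[2,0.3,0],[0,0,0]],[[1.5,0.22,0],[0,0,0]],[[1.5,0.22,0],[0,0,0]],[[1,0.15,0],[0,0,0]],[[1,0.15,0],[0,0,0]],[[1,0.15,0],[0,0,0]],[[1,0.15,0],[0,0,0]],[[1,0.15,0],[0,0,0]],[[0,0,0],[0,0,0]]]'
```

```text
time_s: 7.1
tcp_pos: [0.446, 0.0028, 0.1513]
tool_rot: [0.76, -0.65, 0.0, -0.0]
contact_force: [-0.3, 0.0, -1.4]
width: 0.15
```

```bash
python3 -m pendant '[[[1,0.15,0],[0,0,0]],[[1,0.15,0],[0,0,0]],[[1,0.15,0],[0,0,0]],[[1,0.15,0],[0,0,0]],[[1,0.15,0],[0,0,0]],[[1,0.15,0],[0,0,0]],[[1,0.15,0],[0,0,0]],[[0,0,0],[0,0,0]]]'
```

```text
time_s: 7.77
tcp_pos: [0.4531, 0.0038, 0.1513]
tool_rot: [0.76, -0.65, 0.0, -0.0]
contact_force: [0.7, -0.2, -1.3]
width: 0.158
```

```bash
python3 -m pendant '[[[1.5,0.23,0],[0,0,0]],[[1.5,0.23,0],[0,0,0]],[[1.5,0.23,0],[0,0,0]],[[1.5,0.23,0],[0,0,0]],[[1.5,0.23,0],[0,0,0]],[[1.5,0.23,0],[0,0,0]],[[1.5,0.23,0],[0,0,0]],[[1.5,0.23,0],[0,0,0]],[[0,0,0],[0,0,0]]]'
```

```text
time_s: 8.52
tcp_pos: [0.4651, 0.0057, 0.1513]
tool_rot: [0.76, -0.65, 0.0, -0.0]
contact_force: [0.1, -0.5, -2.3]
width: 0.154
```

```bash
python3 -m pendant '[[[2,0.3,0],[0,0,0]],[[2,0.3,0],[0,0,0]],[[2,0.3,0],[0,0,0]],[[2,0.3,0],[0,0,0]],[[2,0.3,0],[0,0,0]],[[2,0.3,0],[0,0,0]],[[2,0.3,0],[0,0,0]],[[2,0.3,0],[0,0,0]],[[2,0.3,0],[0,0,0]],[[0,0,0],[0,0,0]]]'
```

```text
time_s: 9.35
tcp_pos: [0.4832, 0.0084, 0.1513]
tool_rot: [0.76, -0.65, 0.0, -0.0]
contact_force: [-0.3, 0.1, -2.6]
width: 0.153
```

```bash
python3 -m pendant '[[[1,0.15,0],[0,0,0]],[[1,0.15,0],[0,0,0]],[[1,0.15,0],[0,0,0]],[[1,0.15,0],[0,0,0]],[[0,0,0],[0,0,0]]]';  python3 -m pendant '[[[0.6,0.09,0],[0,0,0]],[[0.6,0.09,0],[0,0,0]],[[0,0,0],[0,0,0]]]'
```

```text
time_s: 9.77
tcp_pos: [0.4871, 0.009, 0.1513]
tool_rot: [0.76, -0.65, 0.0, -0.0]
contact_force: [0.4, 0.2, -1.9]
width: 0.148
time_s: 10.02
tcp_pos: [0.4882, 0.0092, 0.1513]
tool_rot: [0.76, -0.65, 0.0, -0.0]
contact_force: [-0.8, 0.5, -1.5]
width: 0.154
```

```bash
for i in 1; do python3 -m pendant '[[[0.6,0.09,0],[0,0,0]],[[0.6,0.09,0],[0,0,0]],[[0,0,0],[0,0,0]]]';done;  python3 -m pendant '[[[0.5,0.08,0],[0,0,0]],[[0.5,0.08,0],[0,0,0]],[[0,0,0],[0,0,0]]]'
```

```text
time_s: 10.27
tcp_pos: [0.4894, 0.0093, 0.1513]
tool_rot: [0.76, -0.65, 0.0, 0.0]
contact_force: [0.5, 0.3, -2.1]
width: 0.148
time_s: 10.52
tcp_pos: [0.4904, 0.0095, 0.1513]
tool_rot: [0.76, -0.65, 0.0, 0.0]
contact_force: [0.8, -0.8, -1.7]
width: 0.15
```

```bash
python3 -m pendant '[[[0.5,0.08,0],[0,0,0]],[[0.5,0.08,0],[0,0,0]],[[0,0,0],[0,0,0]]]';  python3 -m pendant '[[[0.5,0.08,0],[0,0,0]],[[0.5,0.08,0],[0,0,0]],[[0,0,0],[0,0,0]]]'
```

```text
time_s: 10.77
tcp_pos: [0.4912, 0.0096, 0.1513]
tool_rot: [0.76, -0.65, -0.0, 0.0]
contact_force: [-2.6, -0.7, -1.5]
width: 0.154
time_s: 11.02
tcp_pos: [0.4913, 0.0097, 0.1513]
tool_rot: [0.76, -0.65, -0.001, 0.001]
contact_force: [-13.0, -1.5, 6.6]
width: 0.15
```

Firm stop near the expected place (13 N). Check visually before releasing.

Run:
```python
from h import *
im,c=grab('wrist','w4');im2,c2=grab('side','s4');print(r.state()['contact_force'])
o=np.zeros((600,800,3),np.uint8);o[:,:440]=cv2.resize(im[:300,210:430,::-1],(440,600),interpolation=cv2.INTER_CUBIC)
o[:300,440:]=cv2.resize(im2[205:285,270:366,::-1],(360,300),interpolation=cv2.INTER_CUBIC);cv2.imwrite('pics/w4c.png',o)
```

```text
[-13.04958814  -1.95261115   5.45345784]
```

View pics/w4c.png

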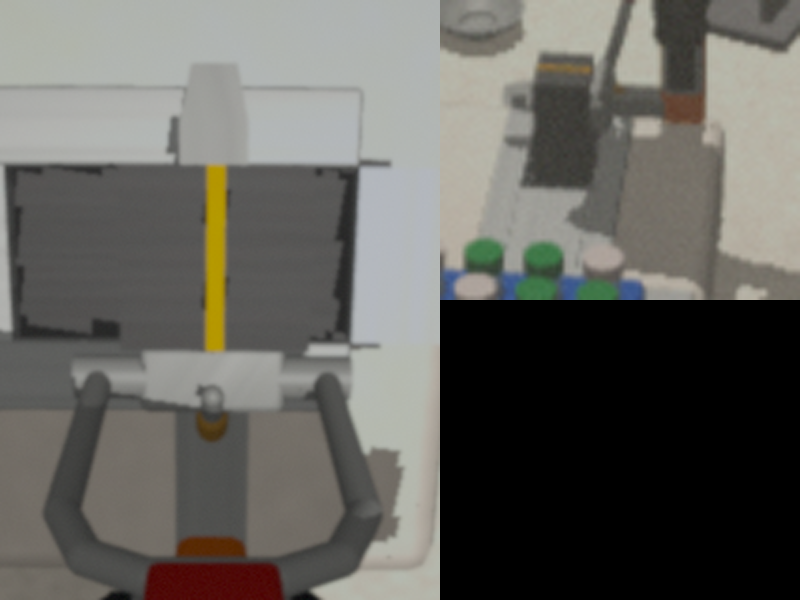

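Shoulder sits flush against the post (crop y≈350), nose protrudes beyond it, ring still open. Relieve the push, release and rise.

```bash
python3 -m pendant '[[[-0.8,-0.12,0],[0,0,0]],[[0,0,0],[0,0,0]]]'; python3 -m pendant '[[[0,0,0],[0,0,0]],[[0,0,0],[0,0,0]],[[0,0,0],[0,0,0]],[[0,0,0],[0,0,0]],[[0,0,0],[0,0,0]],[[0,0,0],[0,0,0]],[[0,0,0],[0,0,0]],[[0,0,0],[0,0,0]]]' 0; python3 -m pendant '[[[0,0,5],[0,0,0]],[[0,0,10],[0,0,0]],[[0,0,15],[0,0,0]],[[0,0,15],[0,0,0]],[[0,0,15],[0,0,0]],[[0,0,10],[0,0,0]],[[0,0,0],[0,0,0]]]'; python3 -m pendant '[[[0,0,0],[0,0,0]],[[0,0,0],[0,0,0]],[[0,0,0],[0,0,0]],[[0,0,0],[0,0,0]],[[0,0,0],[0,0,0]],[[0,0,0],[0,0,0]],[[0,0,0],[0,0,0]],[[0,0,0],[0,0,0]]]' 1
python3 - <<'E'
from h import *
im,c=grab('wrist','w5');im2,c2=grab('side','s5')
o=np.zeros((600,800,3),np.uint8);o[:,:440]=cv2.resize(im[:480,150:502,::-1],(440,600))
o[:300,440:]=cv2.resize(im2[205:285,270:366,::-1],(360,300),interpolation=cv2.INTER_CUBIC);cv2.imwrite('pics/w5c.png',o)
E
```

```text
time_s: 11.28
tcp_pos: [0.4912, 0.0096, 0.1513]
tool_rot: [0.76, -0.65, -0.0, 0.0]
contact_force: [-6.1, -0.8, 1.4]
width: 0.155
time_s: 11.95
tcp_pos: [0.4915, 0.0097, 0.1513]
tool_rot: [0.76, -0.65, 0.0, -0.0]
contact_force: [-0.1, 0.7, -0.1]
width: 0.499
time_s: 12.53
tcp_pos: [0.4923, 0.0097, 0.2239]
tool_rot: [0.76, -0.65, 0.002, -0.001]
contact_force: [0.4, 0.3, -0.5]
width: 0.504
time_s: 13.2
tcp_pos: [0.4915, 0.0097, 0.2212]
tool_rot: [0.76, -0.65, -0.0, 0.0]
contact_force: [0.9, 0.1, -0.6]
width: 0.002
```

View pics/w5c.png

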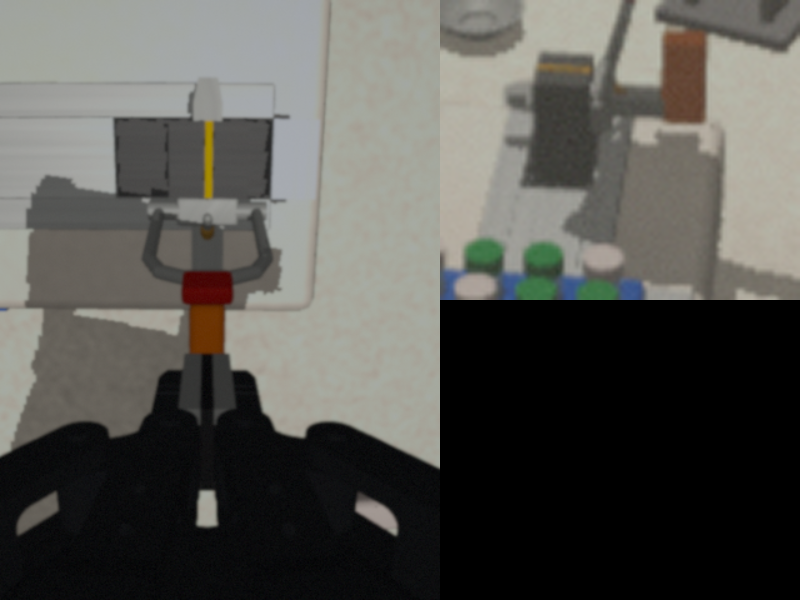

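Pin stays home after release, ring open, closed fingertips centred behind the red tab. Push the tab forward.

```bash
python3 -m pendant '[[[4,0.6,-9],[0,0,0]],[[0,0,-9],[0,0,0]],[[5,0.8,1],[0,0,0]],[[5,0.8,1],[0,0,0]],[[4,0.6,0.7],[0,0,0]],[[4,0.6,0.7],[0,0,0]],[[4,0.6,0.7],[0,0,0]],[[4,0.6,0.7],[0,0,0]],[[4,0.6,-0.6],[0,0,0]],[[4,0.6,-0.6],[0,0,0]],[[4,0.6,-0.6],[0,0,0]],[[4,0.6,-0.6],[0,0,0]],[[4,0.7,-0.8],[0,0,0]],[[0,0,0],[0,0,0]]]'
python3 - <<'E'
from h import *
im,c=grab('wrist','w6');im2,c2=grab('side','s6');print(r.state()['contact_force'])
o=np.zeros((600,800,3),np.uint8);o[:,:440]=cv2.resize(im[:480,150:502,::-1],(440,600))
o[:300,440:]=cv2.resize(im2[205:285,270:366,::-1],(360,300),interpolation=cv2.INTER_CUBIC);cv2.imwrite('pics/w6c.png',o)
E
```

```text
time_s: 14.47
tcp_pos: [0.5421, 0.0175, 0.2046]
tool_rot: [0.76, -0.65, -0.0, 0.0]
contact_force: [-0.7, 0.0, 1.0]
width: 0.0
[-0.16888721 -0.42994349  1.05072215]
```

View pics/w6c.png

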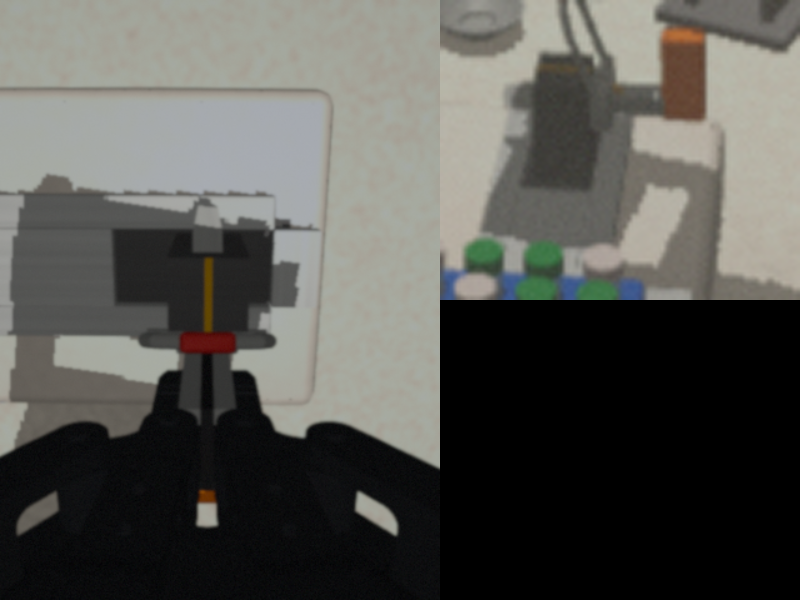

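The ring is turning forward with the fingertips square behind the tab, pin still home. Continue past over-centre.

```bash
python3 -m pendant '[[[4,0.6,-2],[0,0,0]],[[4,0.6,-2],[0,0,0]],[[4,0.6,-2],[0,0,0]],[[4,0.6,-2],[0,0,0]],[[4,0.6,-2],[0,0,0]],[[3,0.45,-3],[0,0,0]],[[3,0.45,-3],[0,0,0]],[[3,0.45,-3],[0,0,0]],[[3,0.45,-3],[0,0,0]],[[2.3,0.35,-4.3],[0,0,0]],[[2.3,0.35,-4.3],[0,0,0]],[[2.3,0.35,-4.3],[0,0,0]],[[0,0,0],[0,0,0]],[[0,0,0],[0,0,0]]]'
python3 -m pendant '[[[0,0,10],[0,0,0]],[[0,0,20],[0,0,0]],[[-5,-0.7,20],[0,0,0]],[[-10,-1.5,20],[0,0,0]],[[-15,-2,20],[0,0,0]],[[-15,-2,15],[0,0,0]],[[0,0,0],[0,0,0]],[[0,0,0],[0,0,0]]]'
python3 - <<'E'
from h import *
im,c=grab('wrist','w7');im2,c2=grab('side','s7');print(r.state()['contact_force'])
o=np.zeros((600,800,3),np.uint8);o[:,:440]=cv2.resize(im[:480,150:502,::-1],(440,600))
o[:300,440:]=cv2.resize(im2[205:285,270:366,::-1],(360,300),interpolation=cv2.INTER_CUBIC);cv2.imwrite('pics/w7c.png',o)
E
```

```text
time_s: 15.73
tcp_pos: [0.5804, 0.0233, 0.1697]
tool_rot: [0.76, -0.65, -0.0, 0.0]
contact_force: [-0.6, -0.1, 0.4]
width: -0.001
time_s: 16.4
tcp_pos: [0.5354, 0.017, 0.2767]
tool_rot: [0.76, -0.65, 0.001, -0.001]
contact_force: [-0.5, -0.0, -0.7]
width: -0.0
[-0.62166788 -0.72361345 -0.27525879]
```

View pics/w7c.png

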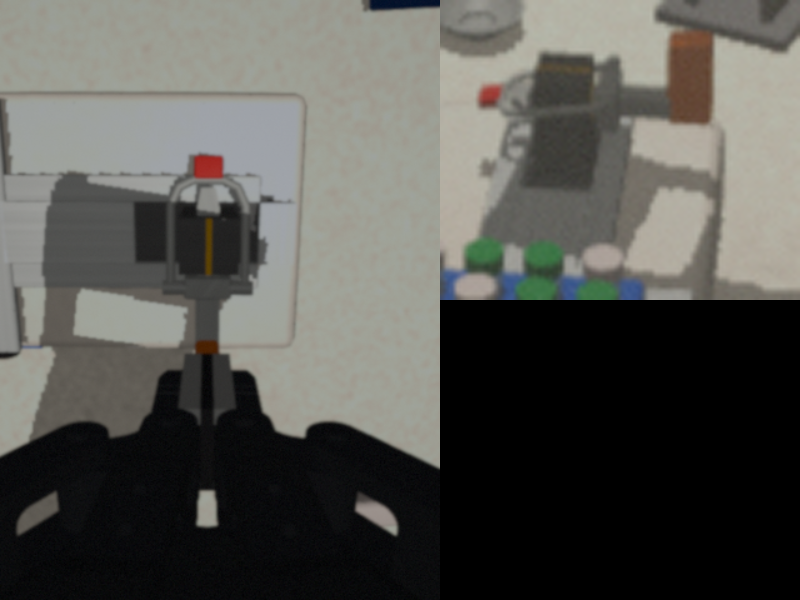

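Ring is shut over post and nose, but the paddle looks shifted back about 1–2 px compared with before; quantify it.

Run:
```python
from h import *
c=r.get_calibration('side')
for f in('s5','s6','s7'):
    im=cv2.imread(f'pics/{f}.png');h=cv2.cvtColor(im,cv2.COLOR_BGR2HSV)
    m=cv2.inRange(h,(3,110,60),(15,255,255));m[:205]=0;m[245:]=0;m[:,:435]=m[:,:435];m[:,:435 if 0 else 440]=m[:,:440];m[:,:300]=0;m[:,480:]=0
    n,l,st,ce=cv2.connectedComponentsWithStats(m);i=1+st[1:,4].argmax();print(f,st[i],ce[i])
g=np.array([.4912,.0096,.145])
for d in(0,-.002):print(proj(c,g+d*np.array([.988,.153,0])))
```

```text
s5 [329 213  11  24 226] [334.62831858 224.62389381]
s6 [329 212  11  24 236] [334.44915254 223.44915254]
s7 [331 213  11  24 216] [336.40740741 224.54166667]
[334.90236014 219.86691247]
[335.90112785 219.91356739]
```

The pin slid back about 3–4 mm when the ring snapped. Push it home from behind the paddle.

```bash
python3 -m pendant '[[[-20,-3.1,0],[0,0,0]],[[-20,-3.1,0],[0,0,0]],[[-20,-3.1,0],[0,0,0]],[[-20,-3.1,0],[0,0,0]],[[-5,-0.7,0],[0,0,0]],[[0,0,-20],[0,0,0]],[[0,0,-25],[0,0,0]],[[0,0,-25],[0,0,0]],[[0,0,-25],[0,0,0]],[[0,0,-25],[0,0,0]],[[0,0,-14],[0,0,0]],[[0,0,0],[0,0,0]],[[0,0,0],[0,0,0]]]' 1
python3 -m pendant '[[[1.5,0.23,0],[0,0,0]],[[1.5,0.23,0],[0,0,0]],[[1.5,0.23,0],[0,0,0]],[[0,0,0],[0,0,0]]]'
```

```text
time_s: 17.58
tcp_pos: [0.4507, 0.004, 0.1406]
tool_rot: [0.76, -0.65, -0.001, 0.001]
contact_force: [0.2, -0.6, 0.3]
width: -0.002
time_s: 17.92
tcp_pos: [0.4555, 0.0047, 0.1417]
tool_rot: [0.76, -0.65, 0.001, -0.0]
contact_force: [-0.3, -0.5, 0.2]
width: 0.0
```

```bash
python3 -m pendant '[[[1.5,0.23,0],[0,0,0]],[[1.5,0.23,0],[0,0,0]],[[1.5,0.23,0],[0,0,0]],[[1,0.15,0],[0,0,0]],[[1,0.15,0],[0,0,0]],[[1,0.15,0],[0,0,0]],[[0,0,0],[0,0,0]]]'; python3 -m pendant '[[[1,0.15,0],[0,0,0]],[[1,0.15,0],[0,0,0]],[[0.7,0.1,0],[0,0,0]],[[0,0,0],[0,0,0]]]'; python3 -m pendant '[[[0.6,0.09,0],[0,0,0]],[[0.6,0.09,0],[0,0,0]],[[0,0,0],[0,0,0]]]'
```

```text
time_s: 18.5
tcp_pos: [0.4625, 0.0058, 0.141]
tool_rot: [0.76, -0.65, 0.0, -0.0]
contact_force: [0.2, 0.2, 0.3]
width: -0.003
time_s: 18.83
tcp_pos: [0.4647, 0.0061, 0.1409]
tool_rot: [0.76, -0.65, -0.0, 0.0]
contact_force: [-5.1, -1.9, 2.2]
width: 0.002
time_s: 19.08
tcp_pos: [0.4654, 0.0062, 0.1407]
tool_rot: [0.76, -0.65, -0.001, 0.001]
contact_force: [-10.1, -1.9, 5.0]
width: -0.003
```

Run:
```python
from h import *
im2,c=grab('side','s8');im,_=grab('wrist','w8')
h=cv2.cvtColor(im2[:,:,::-1].copy(),cv2.COLOR_BGR2HSV)
m=cv2.inRange(h,(3,110,60),(15,255,255));m[:205]=0;m[245:]=0;m[:,:300]=0;m[:,480:]=0
n,l,st,ce=cv2.connectedComponentsWithStats(m);i=1+st[1:,4].argmax();print(st[i],ce[i])
o=np.zeros((600,800,3),np.uint8)
o[:,:480]=cv2.resize(im[:250,230:430,::-1],(480,600),interpolation=cv2.INTER_CUBIC)
for k,f in enumerate(('s5','s7','s8')):o[k*200:k*200+200,480:]=cv2.resize(cv2.imread(f'pics/{f}.png')[210:250,285:349],(320,200),interpolation=cv2.INTER_CUBIC)
cv2.imwrite('pics/w8c.png',o)
```

```text
[331 213  11  24 225] [335.96888889 224.88444444]
```

View pics/w8c.png

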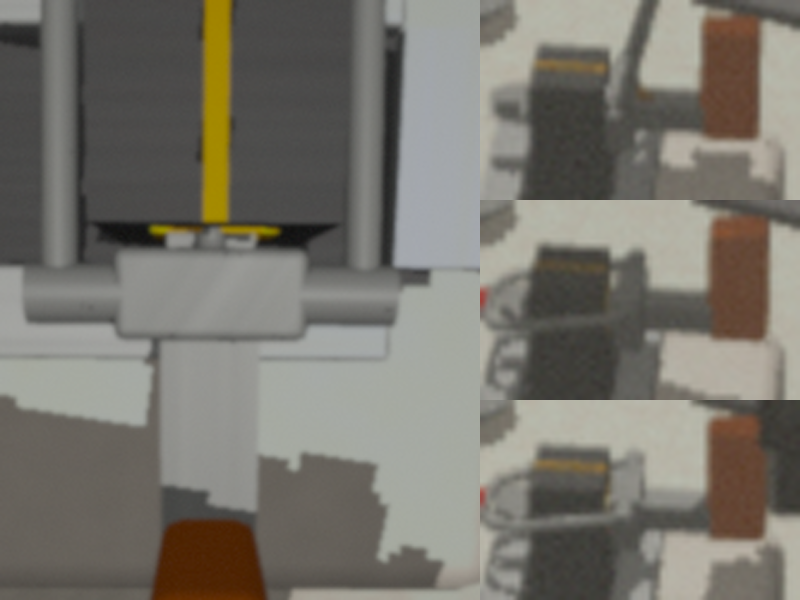

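A 3 mm gap shows between shoulder (crop y≈250) and post (y≈225). Measure the ring tab's angle numerically from the side camera, cutting the ray with the pin's vertical plane.

```bash
python3 - <<'E'
from h import *
c=r.get_calibration('side');y=np.radians(8.8);d=np.array([np.cos(y),np.sin(y),0]);n=np.array([-np.sin(y),np.cos(y),0])
g=np.array([.4912,.0096,.145])
for f in('s5','s7','s8'):
    im=cv2.imread(f'pics/{f}.png');h=cv2.cvtColor(im,cv2.COLOR_BGR2HSV)
    for nm,lo,hi in(('red1',(0,130,60),(5,255,255)),('red2',(172,130,60),(180,255,255)),('paddle',(3,110,60),(15,255,255))):
        m=cv2.inRange(h,lo,hi);m[:180]=0;m[250:]=0;m[:,:270]=0;m[:,345:]=0
        k,l,st,ce=cv2.connectedComponentsWithStats(m)
        for i in range(1,k):
            if st[i,4]<6: continue
            o,q=ray(c,*ce[i]);X=o+q*((g-o)@n)/(q@n);print(f,nm,st[i],'a,z',round((X-g)@d*1000,1),round(X[2]*1000,1))
E
python3 -c "
from bench import r;print(r.state()['contact_force'],r.state()['moment'])"
```

```text
s5 paddle [329 213  11  24 226] a,z 0.4 133.6
s7 red1 [281 228   5   5  19] a,z 105.8 114.9
s7 paddle [331 213  11  24 216] a,z -3.1 134.0
s8 red1 [281 228   4   5  15] a,z 107.1 114.6
s8 paddle [331 213  11  24 225] a,z -2.3 133.1
[-10.20871035  -1.46670475   4.44206223] [-0.24275457  1.28445868 -0.01939343]
```

Ring is fully shut; the pin is just 2–3 mm back and sticks when pushed high on the paddle. I'll tilt the tool so the fingertip pushes at shank-axis height.

```bash
python3 -m pendant '[[[-3,-0.45,0],[0,0,0]],[[-4,-0.6,0],[0,0,0]],[[0,0,-2],[0.6,-4,0]],[[0,0,-2.5],[0.6,-4,0]],[[0,0,-2],[0,0,0]],[[0,0,0],[0,0,0]],[[0,0,0],[0,0,0]]]'; python3 -m pendant '[[[1,0.15,0],[0,0,0]],[[1,0.15,0],[0,0,0]],[[0.7,0.1,0],[0,0,0]],[[0.7,0.1,0],[0,0,0]],[[0.7,0.1,0],[0,0,0]],[[0,0,0],[0,0,0]]]'; python3 -m pendant '[[[0.7,0.1,0],[0,0,0]],[[0.7,0.1,0],[0,0,0]],[[0,0,0],[0,0,0]]]'; python3 -m pendant '[[[0.7,0.1,0],[0,0,0]],[[0,0,0],[0,0,0]]]'
```

```text
time_s: 19.77
tcp_pos: [0.4595, 0.0052, 0.1347]
tool_rot: [0.758, -0.648, 0.046, -0.053]
contact_force: [-0.4, -0.9, 0.2]
width: -0.004
time_s: 20.27
tcp_pos: [0.4631, 0.0059, 0.1342]
tool_rot: [0.758, -0.648, 0.046, -0.053]
contact_force: [-4.3, 0.8, 0.7]
width: -0.004
time_s: 20.52
tcp_pos: [0.4637, 0.0061, 0.1338]
tool_rot: [0.758, -0.648, 0.045, -0.052]
contact_force: [-8.6, -1.4, 0.5]
width: 0.001
time_s: 20.68
tcp_pos: [0.464, 0.0062, 0.1335]
tool_rot: [0.758, -0.648, 0.044, -0.052]
contact_force: [-11.9, -1.8, 0.3]
width: 0.0
```

```bash
python3 -m pendant '[[[0.7,0.1,0],[0,0,0]],[[0,0,0],[0,0,0]]]'; python3 -m pendant '[[[0.7,0.1,0],[0,0,0]],[[0,0,0],[0,0,0]]]';python3 -m pendant '[[[0.5,0.08,0],[0,0,0]],[[0,0,0],[0,0,0]]]'
cat > m.py <<'E'
from h import *
import sys
c=r.get_calibration('side');y=np.radians(8.8);d=np.array([np.cos(y),np.sin(y),0]);n=np.array([-np.sin(y),np.cos(y),0]);g=np.array([.4912,.0096,.145])
im,_=grab('side',sys.argv[1]);h=cv2.cvtColor(im[:,:,::-1].copy(),cv2.COLOR_BGR2HSV)
for nm,lo,hi in(('tab',(0,130,60),(5,255,255)),('paddle',(3,110,60),(15,255,255))):
    m=cv2.inRange(h,lo,hi);m[:180]=0;m[250:]=0;m[:,:270]=0;m[:,345:]=0
    k,l,st,ce=cv2.connectedComponentsWithStats(m)
    for i in range(1,k):
        if st[i,4]>5:
            o,q=ray(c,*ce[i]);X=o+q*((g-o)@n)/(q@n);print(nm,st[i],ce[i].round(2),'a,z',((X-g)@d*1000).round(1),(X[2]*1000).round(1))
E
python3 m.py s9
```

```text
time_s: 20.85
tcp_pos: [0.4642, 0.0063, 0.1333]
tool_rot: [0.758, -0.648, 0.044, -0.051]
contact_force: [-15.9, -3.2, 1.8]
width: 0.001
time_s: 21.02
tcp_pos: [0.4643, 0.0063, 0.133]
tool_rot: [0.759, -0.648, 0.043, -0.051]
contact_force: [-20.0, -3.1, 2.6]
width: -0.002
time_s: 21.18
tcp_pos: [0.4644, 0.0064, 0.1328]
tool_rot: [0.759, -0.648, 0.043, -0.05]
contact_force: [-22.9, -3.5, 3.7]
width: 0.001
tab [280 227   5   4  17] [282.12 228.53] a,z 107.5 118.0
paddle [331 215  12  24 226] [336.1  225.88] a,z -2.5 130.8
paddle [280 227   3   5   8] [280.75 229.38] a,z 110.4 115.8
```

Pushing with the tip only wedges the tail down. Better: re-grasp the paddle, which slid freely before, and seat it that way.

```bash
python3 -m pendant '[[[-3,-0.45,0],[0,0,0]],[[-4,-0.6,0],[0,0,0]],[[-4,-0.6,3],[-0.6,4,0]],[[0,0,10],[-0.6,4,0]],[[0,0,20],[0,0,0]],[[0,0,25],[0,0,0]],[[0,0,25],[0,0,0]],[[0,0,7],[0,0,0]],[[8,1.2,0],[0,0,0]],[[13,1.5,0],[0,0,0]],[[12,1.5,0],[0,0,0]],[[0,0,0],[0,0,0]],[[0,0,0],[0,0,0]]]' 0;python3 m.py s10
```

```text
time_s: 22.32
tcp_pos: [0.4894, 0.0091, 0.2232]
tool_rot: [0.76, -0.65, -0.001, 0.001]
contact_force: [-0.7, 0.1, 0.7]
width: 0.502
tab [281 228   5   4  16] [282.81 229.38] a,z 106.2 116.0
paddle [331 214  11  24 223] [336.31 225.18] a,z -3.0 132.5
```

```bash
python3 -m pendant '[[[0,0,-12],[0,0,0]],[[0,0,-14],[0,0,0]],[[0,0,-14],[0,0,0]],[[0,0,-14],[0,0,0]],[[0,0,-10],[0,0,0]],[[-0.5,0,-8],[0,0,0]],[[0,0,0],[0,0,0]]]' 0;python3 -m pendant '[[[0,0,0],[0,0,0]],[[0,0,0],[0,0,0]],[[0,0,0],[0,0,0]],[[0,0,0],[0,0,0]],[[0,0,0],[0,0,0]],[[0,0,0],[0,0,0]],[[0,0,0],[0,0,0]],[[0,0,0],[0,0,0]]]' 1; python3 -m pendant '[[[0.7,0.1,0],[0,0,0]],[[0.7,0.1,0],[0,0,0]],[[0,0,0],[0,0,0]]]'
```

```text
time_s: 22.95
tcp_pos: [0.4881, 0.009, 0.151]
tool_rot: [0.76, -0.65, -0.001, 0.001]
contact_force: [-0.5, -0.0, -0.9]
width: 0.502
time_s: 23.62
tcp_pos: [0.4891, 0.009, 0.1531]
tool_rot: [0.76, -0.65, 0.0, -0.0]
contact_force: [-3.7, -0.6, 6.1]
width: 0.15
time_s: 23.87
tcp_pos: [0.4896, 0.0091, 0.1531]
tool_rot: [0.76, -0.65, -0.001, 0.001]
contact_force: [-14.2, -2.3, 14.5]
width: 0.155
```

```bash
python3 -m pendant '[[[0,0,0.7],[0,0,0]],[[0,0,0.7],[0,0,0]],[[0,0,0],[0,0,0]]]'; python3 m.py s11;python3 - <<'E'
from h import *
s=r.state();print(s['tcp_pos'],s['contact_force'],s['moment'])
im,c=grab('wrist','w11')
o=np.zeros((600,800,3),np.uint8);o[:,:400]=cv2.resize(im[:300,220:420,::-1],(400,600),interpolation=cv2.INTER_CUBIC)
im2=cv2.imread('pics/s11.png');o[:300,400:]=cv2.resize(im2[205:253,275:339],(400,300),interpolation=cv2.INTER_CUBIC)
o[300:,400:]=cv2.resize(cv2.imread('pics/s5.png')[205:253,275:339],(400,300),interpolation=cv2.INTER_CUBIC);cv2.imwrite('pics/w11c.png',o)
E
```

```text
time_s: 24.12
tcp_pos: [0.4897, 0.0091, 0.1537]
tool_rot: [0.76, -0.65, -0.001, 0.001]
contact_force: [-6.0, -1.3, 2.2]
width: 0.151
tab [281 228   5   4  16] [282.56 229.31] a,z 106.7 116.1
paddle [331 230  10   8  70] [335.93 233.3 ] a,z -2.4 112.7
[0.4896738  0.00914224 0.15363953] [-6.74402582 -1.90561364  2.00448107] [-0.3342796   1.21288519 -0.07198007]
```

View pics/w11c.png

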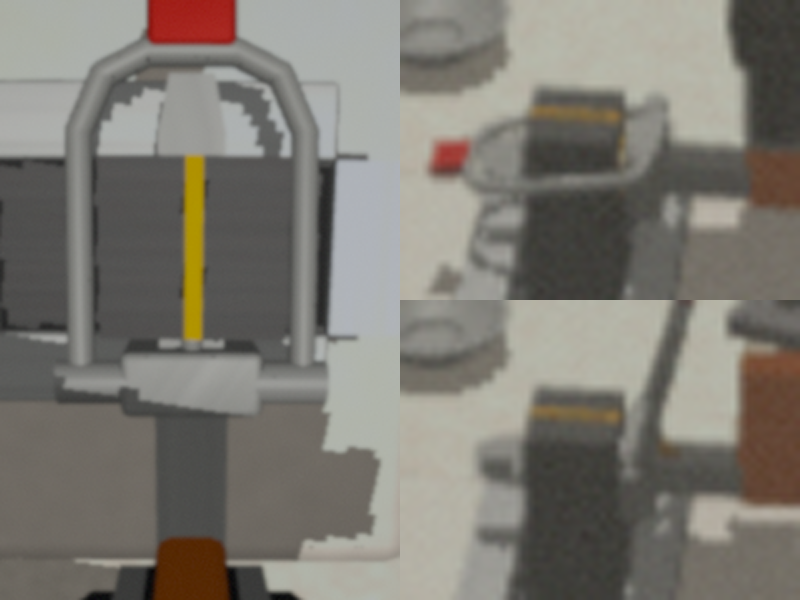

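A 2.5 mm gap remains (crop y 338→352). The wrist moment (My≈1.2 N m) shows that the tool is holding the pin pitched nose-up, i.e. jamming it. Level it by turning nose-down in small steps.

```bash
S='from bench import r;s=r.state();print(s["tcp_pos"].round(4),s["contact_force"].round(1),s["moment"].round(2))'
python3 -m pendant '[[[0,0,0],[-0.08,0.5,0]],[[0,0,0],[0,0,0]]]'>/dev/null; python3 -c "$S"; python3 -m pendant '[[[0,0,0],[-0.08,0.5,0]],[[0,0,0],[0,0,0]]]'>/dev/null; python3 -c "$S"; python3 -m pendant '[[[0,0,0],[-0.08,0.5,0]],[[0,0,0],[0,0,0]]]'>/dev/null; python3 -c "$S"
```

```text
[0.49   0.0092 0.154 ] [-6.3 -1.9  5.1] [-0.28  1.07  0.02]
[0.4902 0.0092 0.1542] [-6.7 -0.7  5.5] [-0.23  0.97  0.02]
[0.4905 0.0092 0.1545] [-7.9 -0.8  8.5] [-0.13  0.77  0.02]
```

```bash
S='from bench import r;s=r.state();print(s["tcp_pos"].round(4),s["contact_force"].round(1),s["moment"].round(2))'
python3 -m pendant '[[[0,0,0.7],[-0.08,0.5,0]],[[0,0,0],[0,0,0]]]'>/dev/null; python3 -c "$S"; python3 -m pendant '[[[0,0,0.4],[-0.08,0.5,0]],[[0,0,0],[0,0,0]]]'>/dev/null; python3 -c "$S"; python3 -m pendant '[[[0,0,0.4],[-0.08,0.5,0]],[[0,0,0],[0,0,0]]]'>/dev/null; python3 -c "$S"; python3 -m pendant '[[[0.5,0.07,0],[0,0,0]],[[0,0,0],[0,0,0]]]'>/dev/null; python3 -c "$S"; python3 m.py s12
```

```text
[0.4907 0.0092 0.155 ] [-2.8 -0.3  4.5] [-0.05  0.04 -0.11]
[0.4908 0.0093 0.1554] [-0.8 -0.2  5.2] [ 0.05 -0.53 -0.05]
[0.491  0.0093 0.156 ] [-0.4  0.   8.4] [ 0.24 -0.52 -0.07]
[0.491  0.0093 0.156 ] [-4.9 -0.5 11.1] [ 0.09  0.03 -0.06]
tab [281 229   5   4  17] [282.71 230.29] a,z 106.5 113.7
paddle [331 228  11   9  66] [336.06 232.02] a,z -2.6 115.9
```

```bash
S='from bench import r;s=r.state();print(s["tcp_pos"].round(4),s["contact_force"].round(1),s["moment"].round(2))'
python3 -m pendant '[[[-1,-0.15,0],[0,0,0]],[[-1,-0.15,0],[0,0,0]],[[-1,-0.15,0],[0,0,0]],[[0,0,0],[0,0,0]]]'>/dev/null; python3 -c "$S"; python3 -m pendant '[[[0,0,-0.5],[0,0,0]],[[0,0,-0.5],[0,0,0]],[[0,0,0],[0,0,0]]]'>/dev/null; python3 -c "$S"; python3 -m pendant '[[[1,0.15,0],[0,0,0]],[[0,0,0],[0,0,0]]]'>/dev/null; python3 -c "$S"; python3 -m pendant '[[[1,0.15,0],[0,0,0]],[[0,0,0],[0,0,0]]]'>/dev/null; python3 -c "$S"; python3 -m pendant '[[[1,0.15,0],[0,0,0]],[[0,0,0],[0,0,0]]]'>/dev/null; python3 -c "$S"; python3 m.py s13
```

```text
[0.4886 0.0089 0.1559] [ 5.  -0.2  6.2] [ 0.19 -1.26 -0.  ]
[0.4879 0.0088 0.1547] [-1.2  0.6  8.3] [ 0.03 -0.37 -0.01]
[0.4883 0.0089 0.1546] [-6.4 -1.1 11.6] [-0.11  0.6  -0.01]
[0.4892 0.009  0.1546] [-8.7 -0.3 13.2] [-0.11  0.86  0.03]
[0.49   0.0092 0.1547] [-10.   -1.9  12.5] [-0.19  1.1  -0.01]
tab [281 229   5   4  16] [282.56 230.31] a,z 106.8 113.7
paddle [281 228   5   5  13] [282.85 229.92] a,z 106.1 114.7
paddle [331 229  11   9  70] [336.54 232.77] a,z -3.6 114.1
```

The pin does slide, only with friction from a downward load (fz≈12 N). Unload vertically, then push.

```bash
S='from bench import r;s=r.state();print(s["tcp_pos"].round(4),s["contact_force"].round(1),s["moment"].round(2))'
python3 -m pendant '[[[0,0,0.8],[0,0,0]],[[0,0,0],[0,0,0]]]'>/dev/null; python3 -c "$S"; python3 -m pendant '[[[0,0,0.8],[0,0,0]],[[0,0,0],[0,0,0]]]'>/dev/null; python3 -c "$S"; python3 -m pendant '[[[0.7,0.1,0],[0,0,0]],[[0,0,0],[0,0,0]]]'>/dev/null; python3 -c "$S"; python3 -m pendant '[[[0.7,0.1,0],[0,0,0]],[[0,0,0],[0,0,0]]]'>/dev/null; python3 -c "$S"; python3 m.py s14
```

```text
[0.4902 0.0092 0.155 ] [-5.4 -1.8  6.6] [-0.13  0.61 -0.06]
[0.4903 0.0093 0.1555] [-2.6 -0.8  1. ] [-0.15  0.39 -0.01]
[0.4907 0.0093 0.1555] [-6.7 -1.   2.9] [-0.3   1.17 -0.01]
[0.4909 0.0094 0.1554] [-11.9  -2.5   4.9] [-0.36  1.86 -0.04]
tab [281 229   5   4  16] [282.56 230.31] a,z 106.8 113.7
paddle [282 228   4   3   6] [283.17 228.5 ] a,z 105.4 118.2
paddle [331 228  10   9  70] [335.93 232.2 ] a,z -2.4 115.4
```

Run:
```python
from h import *
c=r.get_calibration('side');y=np.radians(8.8);d=np.array([np.cos(y),np.sin(y),0]);n=np.array([-np.sin(y),np.cos(y),0]);g=np.array([.4912,.0096,.145])
for nm,f in(('open','s5'),('shut','s14')):
    im=cv2.imread(f'pics/{f}.png');h=cv2.cvtColor(im,cv2.COLOR_BGR2HSV)
    m=cv2.inRange(h,(10,120,60),(30,255,255));m[:212]=0;m[245:]=0;m[:,:290]=0;m[:,328:]=0
    k,l,st,ce=cv2.connectedComponentsWithStats(m)
    for i in range(1,k):
        o,q=ray(c,*ce[i])
        for lat in(0,.0075):
            X=o+q*((g+lat*n-o)@n)/(q@n);print(nm,st[i],lat,'a,z',((X-g)@d*1000).round(1),(X[2]*1000).round(1))
# wrist: project from known wrist calib now (w11 taken at nearly this pose)
for f in('w4','w11'):
    im=cv2.imread(f'pics/{f}.png');h=cv2.cvtColor(im,cv2.COLOR_BGR2HSV)
    m=cv2.inRange(h,(10,120,50),(35,255,255));m[:60]=0;m[240:]=0;m[:,:285]=0;m[:,345:]=0
    k,l,st,ce=cv2.connectedComponentsWithStats(m)
    for i in range(1,k):
        if st[i,4]>2:print(f,st[i],ce[i].round(1))
im=cv2.imread('pics/w11.png')
for v in range(164,182):print(v,im[v,296:338:3,2].tolist())
w=r.get_calibration('wrist')
for a,z in((50,133),(50,128),(47.6,128),(44,124)):print(a,z,proj(w,g*[1,1,0]+d*a/1000+[0,0,z/1000]).round(1))
```

```text
open [299 223   1   1   1] 0 a,z 72.5 133.4
open [299 223   1   1   1] 0.0075 a,z 71.5 138.4
open [304 223   1   1   1] 0 a,z 62.3 134.0
open [304 223   1   1   1] 0.0075 a,z 61.4 139.0
open [308 223   2   1   2] 0 a,z 53.2 134.5
open [308 223   2   1   2] 0.0075 a,z 52.3 139.5
shut [299 222   1   1   1] 0 a,z 72.5 135.9
shut [299 222   1   1   1] 0.0075 a,z 71.4 140.8
shut [304 223   2   1   2] 0 a,z 61.3 134.1
shut [304 223   2   1   2] 0.0075 a,z 60.4 139.0
shut [307 223   3   1   3] 0 a,z 54.2 134.5
shut [307 223   3   1   3] 0.0075 a,z 53.3 139.4
w4 [312  83  12  93 961] [317.3 129. ]
w4 [309 207  14  13 117] [315.5 213.8]
w11 [311  78  12  92 938] [316.4 123.1]
164 [80, 83, 81, 82, 82, 118, 177, 176, 155, 82, 83, 83, 82, 82]
165 [81, 81, 81, 83, 82, 119, 176, 177, 156, 83, 82, 83, 83, 83]
166 [81, 82, 82, 82, 82, 118, 176, 177, 156, 83, 83, 83, 83, 82]
167 [83, 81, 85, 83, 82, 119, 175, 176, 156, 84, 83, 82, 83, 83]
168 [80, 85, 94, 93, 91, 118, 173, 175, 155, 86, 85, 86, 84, 81]
169 [72, 96, 118, 116, 111, 118, 162, 169, 147, 106, 98, 99, 86, 75]
170 [63, 106, 141, 138, 133, 1
[... 201 characters left out ...]
9, 128, 112, 94, 122, 125, 104, 127, 130, 131, 82, 57]
174 [57, 79, 99, 98, 81, 79, 111, 114, 87, 96, 99, 99, 69, 60]
175 [65, 71, 77, 75, 69, 71, 92, 94, 77, 76, 77, 78, 71, 67]
176 [87, 87, 87, 86, 86, 85, 93, 92, 88, 88, 87, 92, 91, 88]
177 [112, 110, 111, 111, 110, 109, 112, 111, 109, 111, 106, 114, 114, 112]
178 [128, 128, 128, 126, 126, 127, 129, 128, 127, 128, 121, 133, 131, 129]
179 [140, 140, 140, 139, 139, 139, 141, 141, 140, 142, 142, 146, 145, 143]
180 [148, 149, 149, 148, 146, 148, 150, 149, 149, 153, 155, 156, 153, 153]
181 [152, 153, 151, 152, 150, 152, 153, 154, 154, 157, 161, 160, 158, 157]
50 133 [318.3 168. ]
50 128 [318.2 165.6]
47.6 128 [318.2 172.4]
44 124 [318.  180.2]
```

```bash
cat > gap.py <<'E'
from h import *
import sys
s=r.state();print(s['tcp_pos'].round(4),s['contact_force'].round(1),Ro.from_quat(s['tool_rot']).as_matrix()[:,2].round(3))
im,w=grab('wrist',sys.argv[1])
y=np.radians(8.8);d=np.array([np.cos(y),np.sin(y),0]);g=np.array([.4912,.0096,0])
for a,z in((50,133),(50,128),(47,128)):print(a,z,proj(w,g+d*a/1000+[0,0,z/1000]).round(1))
for v in range(158,192):print(v,im[v,[298,302,307,314,317,320,325,330],0].tolist())
E
python3 gap.py w14
```

```text
[0.4909 0.0094 0.1554] [-12.   -2.2   5.4] [-0.057 -0.009 -0.998]
50 133 [318.3 168. ]
50 128 [318.2 165.6]
47 128 [318.2 174. ]
158 [81, 83, 83, 181, 181, 165, 84, 84]
159 [84, 84, 85, 181, 182, 164, 83, 86]
160 [83, 85, 83, 182, 182, 165, 85, 85]
161 [84, 84, 84, 181, 182, 164, 84, 85]
162 [83, 83, 85, 182, 182, 165, 84, 84]
163 [82, 84, 84, 181, 182, 164, 84, 83]
164 [77, 82, 83, 181, 182, 164, 83, 83]
165 [64, 78, 81, 181, 182, 164, 85, 84]
166 [49, 60, 78, 179, 182, 165, 85, 85]
167 [41, 48, 60, 170, 179, 163, 85, 85]
168 [43, 44, 49, 145, 167, 155, 82, 85]
169 [45, 50, 51, 117, 139, 128, 76, 81]
170 [52, 64, 63, 101, 109, 98, 72, 74]
171 [58, 70, 70, 86, 89, 76, 71, 72]
172 [61, 65, 66, 76, 74, 65, 66, 66]
173 [59, 61, 61, 69, 67, 61, 60, 63]
174 [61, 61, 60, 65, 65, 62, 61, 63]
175 [67, 69, 66, 69, 67, 67, 68, 71]
176 [74, 75, 73, 74, 73, 73, 77, 77]
177 [78, 77, 76, 78, 76, 76, 79, 82]
178 [81, 80, 77, 77, 79, 79, 83, 83]
179 [81, 80, 79, 80, 80, 80, 82, 84]
180 [81, 82, 79, 79, 81, 80, 85, 82]
181 [81, 80, 80, 80, 80, 81, 84, 83]
182 [79, 80, 79, 81, 80, 81, 85, 81]
183 [81, 80, 80, 81, 80, 82, 85, 82]
184 [80, 79, 81, 80, 80, 83, 84, 80]
185 [79, 79, 80, 79, 80, 84, 84, 81]
186 [80, 79, 80, 81, 82, 85, 83, 83]
187 [79, 79, 80, 80, 80, 83, 83, 80]
188 [79, 80, 79, 79, 83, 84, 82, 80]
189 [80, 78, 81, 80, 82, 83, 81, 81]
190 [78, 78, 81, 81, 83, 83, 81, 80]
191 [80, 78, 81, 80, 83, 84, 82, 81]
```

Run:
```python
import cv2
for f,a,b in(('w4',170,186),('w11',164,184)):
    im=cv2.imread(f'pics/{f}.png')
    print(f)
    for v in range(a,b):print(v,im[v,[298,302,307,314,317,320,325,330],2].tolist())
```

```text
w4
170 [85, 85, 85, 176, 182, 176, 85, 86]
171 [84, 84, 85, 177, 182, 176, 85, 85]
172 [85, 86, 85, 177, 181, 176, 86, 85]
173 [88, 87, 85, 176, 181, 176, 86, 88]
174 [100, 99, 95, 173, 178, 174, 97, 98]
175 [124, 123, 116, 163, 169, 167, 120, 121]
176 [144, 144, 139, 156, 159, 160, 145, 147]
177 [155, 155, 154, 157, 157, 159, 161, 163]
178 [159, 159, 157, 161, 160, 160, 166, 167]
179 [159, 159, 158, 161, 160, 160, 167, 167]
180 [159, 158, 157, 160, 159, 161, 167, 165]
181 [157, 158, 157, 159, 158, 162, 167, 165]
182 [157, 156, 156, 159, 159, 163, 168, 164]
183 [158, 156, 158, 158, 159, 164, 167, 163]
184 [156, 156, 158, 158, 159, 165, 166, 163]
185 [156, 155, 158, 157, 160, 164, 164, 162]
w11
164 [81, 81, 81, 177, 176, 155, 82, 82]
165 [82, 81, 82, 176, 177, 156, 81, 82]
166 [82, 82, 82, 176, 177, 156, 81, 85]
167 [82, 85, 84, 175, 176, 156, 82, 83]
168 [81, 94, 90, 173, 175, 155, 87, 88]
169 [79, 118, 112, 162, 169, 147, 105, 106]
170 [77, 141, 136, 146, 152, 133, 131, 128]
171 [77, 149, 147, 132, 135, 119, 146, 143]
172 [77, 146, 142, 125, 127, 113, 145, 142]
173 [71, 129, 120, 122, 125, 104, 129, 126]
174 [65, 99, 90, 111, 114, 87, 99, 96]
175 [68, 77, 72, 92, 94, 77, 75, 78]
176 [87, 87, 87, 93, 92, 88, 88, 92]
177 [112, 111, 109, 112, 111, 109, 107, 115]
178 [128, 128, 127, 129, 128, 127, 125, 134]
179 [141, 140, 139, 141, 141, 140, 142, 147]
180 [149, 149, 146, 150, 149, 149, 155, 155]
181 [152, 151, 151, 153, 154, 154, 160, 159]
182 [153, 153, 151, 154, 153, 155, 161, 160]
183 [153, 152, 151, 154, 152, 155, 161, 159]
```

The pin still stands about 2.7 mm out, and by the tab height I have now overcorrected to nose-down. Back off, level to mid-pitch, and push again.

```bash
S='from bench import r;s=r.state();print(s["tcp_pos"].round(4),s["contact_force"].round(1),s["moment"].round(2))'
python3 -m pendant '[[[-1,-0.15,0],[0,0,0]],[[-1,-0.15,-0.4],[0.1,-0.7,0]],[[0,0,-0.4],[0.1,-0.7,0]],[[0,0,0],[0,0,0]],[[0,0,0],[0,0,0]]]'>/dev/null; python3 -c "$S"; python3 m.py s15; python3 -m pendant '[[[1,0.15,0],[0,0,0]],[[0,0,0],[0,0,0]]]'>/dev/null; python3 -c "$S"; python3 -m pendant '[[[0.7,0.1,0],[0,0,0]],[[0,0,0],[0,0,0]]]'>/dev/null; python3 -c "$S"; python3 -m pendant '[[[0.7,0.1,0],[0,0,0]],[[0,0,0],[0,0,0]]]'>/dev/null; python3 -c "$S"; python3 m.py s16
```

```text
[0.4898 0.0092 0.1548] [-4.   0.2 -3.4] [-0.11  0.83  0.08]
tab [281 228   5   4  16] [282.81 229.38] a,z 106.2 116.0
paddle [331 229  11   8  71] [336.04 232.58] a,z -2.6 114.5
[0.4904 0.0093 0.1547] [-10.1  -1.4  -1.3] [-0.34  1.82  0.  ]
[0.4907 0.0093 0.1546] [-11.9  -2.5  -0.1] [-0.39  2.4  -0.01]
[0.4909 0.0094 0.1545] [-16.9  -2.7   1.2] [-0.46  3.04  0.01]
tab [280 228   5   4  16] [282.19 229.62] a,z 107.5 115.3
paddle [280 228   3   5   7] [280.86 230.  ] a,z 110.3 114.3
paddle [331 229  10   9  68] [335.74 232.91] a,z -2.0 113.6
```

```bash
S='from bench import r;s=r.state();print(s["tcp_pos"].round(4),s["contact_force"].round(1),s["moment"].round(2))'
python3 -m pendant '[[[0,0,0],[0.06,-0.4,0]],[[0,0,0],[0,0,0]]]'>/dev/null; python3 -c "$S"; python3 -m pendant '[[[0,0,-0.4],[0,0,0]],[[0,0,0],[0,0,0]]]'>/dev/null; python3 -c "$S"; python3 -m pendant '[[[0.7,0.1,0],[0,0,0]],[[0,0,0],[0,0,0]]]'>/dev/null; python3 -c "$S"; python3 m.py s17; python3 gap.py w17 | grep -v '^1[5-6][0-4]\|^18[2-9]\|^19'
```

```text
[0.4907 0.0094 0.1543] [-16.4  -2.4  -0.5] [-0.5   2.95  0.01]
[0.4908 0.0094 0.1541] [-18.4  -2.9   2.5] [-0.56  3.28  0.03]
[0.4911 0.0094 0.1541] [-22.5  -2.2   4.5] [-0.63  3.91  0.03]
tab [280 228   5   4  18] [282.  229.5] a,z 107.9 115.6
paddle [331 229  10   9  73] [335.59 233.05] a,z -1.7 113.3
[0.4911 0.0094 0.154 ] [-21.8  -3.4   4.8] [-0.028 -0.004 -1.   ]
50 133 [318.4 170.2]
50 128 [318.3 168.1]
47 128 [318.2 176.6]
158 [85, 85, 84, 178, 180, 167, 85, 85]
159 [84, 82, 85, 178, 179, 164, 85, 84]
165 [83, 82, 81, 179, 180, 162, 83, 83]
166 [82, 82, 83, 178, 180, 162, 83, 83]
167 [82, 82, 84, 178, 180, 163, 82, 82]
168 [83, 83, 82, 179, 180, 163, 83, 83]
169 [82, 82, 84, 179, 180, 163, 83, 83]
170 [82, 83, 84, 178, 180, 162, 83, 84]
171 [80, 81, 81, 174, 176, 157, 81, 81]
172 [75, 73, 73, 163, 165, 140, 76, 77]
173 [66, 66, 66, 137, 139, 109, 67, 69]
174 [67, 69, 65, 103, 104, 81, 69, 71]
175 [87, 86, 86, 93, 94, 88, 87, 90]
176 [111, 110, 106, 111, 110, 109, 111, 115]
177 [128, 125, 123, 129, 129, 127, 131, 134]
178 [140, 140, 138, 141, 142, 142, 146, 148]
179 [150, 149, 147, 151, 151, 150, 156, 157]
180 [152, 152, 152, 156, 155, 155, 162, 161]
181 [143, 143, 151, 156, 156, 156, 164, 163]
```

```bash
S='from bench import r;s=r.state();print(s["time_s"],s["tcp_pos"].round(4),s["contact_force"].round(1),s["moment"].round(2))'
python3 -m pendant '[[[0,0,0],[0.06,-0.4,0]],[[0.5,0.07,0],[0,0,0]],[[0,0,0],[0,0,0]]]'>/dev/null; python3 -c "$S"; python3 -m pendant '[[[0.5,0.07,0],[0.04,-0.3,0]],[[0,0,0],[0,0,0]]]'>/dev/null; python3 -c "$S";  python3 m.py s18; python3 gap.py w18 | grep  '^\[\|^5\|^16[6-9]\|^17'
```

```text
29.2 [0.4911 0.0094 0.1538] [-25.5  -5.4   5.7] [-0.74  4.49 -0.06]
29.3667 [0.4911 0.0095 0.1536] [-29.5  -4.3   6.7] [-0.85  5.07 -0.08]
tab [280 228   5   4  17] [281.88 229.47] a,z 108.1 115.7
paddle [330 229  11   9  76] [335.25 233.26] a,z -1.0 112.7
[0.4912 0.0094 0.1537] [-29.   -6.6   6. ] [-0.019 -0.003 -1.   ]
50 133 [318.5 170.9]
50 128 [318.4 169. ]
166 [81, 81, 82, 177, 180, 164, 82, 82]
167 [83, 82, 83, 178, 178, 162, 83, 83]
168 [82, 82, 83, 178, 179, 162, 83, 82]
169 [82, 81, 83, 177, 179, 162, 82, 82]
170 [82, 84, 82, 179, 179, 161, 83, 84]
171 [82, 82, 83, 177, 178, 161, 84, 83]
172 [78, 80, 81, 170, 169, 153, 82, 82]
173 [73, 71, 73, 148, 145, 129, 75, 74]
174 [69, 69, 68, 113, 107, 97, 70, 71]
175 [83, 83, 82, 92, 90, 87, 83, 85]
176 [106, 106, 106, 106, 107, 105, 109, 111]
177 [125, 126, 123, 126, 124, 125, 129, 131]
178 [139, 138, 136, 139, 139, 139, 143, 145]
179 [148, 147, 145, 148, 148, 148, 154, 155]
```

```bash
S='from bench import r;s=r.state();print(s["time_s"],s["tcp_pos"].round(4),s["contact_force"].round(1),s["moment"].round(2))'
python3 -m pendant '[[[-0.8,-0.12,-0.3],[0.09,-0.6,0]],[[0,0,-0.3],[0.09,-0.6,0]],[[0,0,0],[0,0,0]]]'>/dev/null; python3 -c "$S"; python3 -m pendant '[[[0.5,0.07,0],[0,0,0]],[[0,0,0],[0,0,0]]]'>/dev/null; python3 -c "$S";  python3 m.py s19; python3 gap.py w19 | grep  '^\[\|^5\|^16[6-9]\|^17'
```

```text
29.7167 [0.4904 0.0094 0.1527] [-25.5  -4.5   1.1] [-0.79  4.52 -0.01]
29.8833 [0.4906 0.0094 0.1527] [-29.9  -5.1   3.8] [-0.95  5.16 -0.04]
tab [280 228   5   4  16] [281.56 229.31] a,z 108.7 116.0
paddle [331 230  10   8  71] [335.18 233.46] a,z -0.9 112.2
[0.4906 0.0094 0.1527] [-29.4  -6.2   4.2] [ 0.001  0.    -1.   ]
50 133 [318.6 170.6]
50 128 [318.5 169. ]
166 [81, 82, 82, 176, 177, 165, 81, 81]
167 [80, 82, 82, 176, 177, 166, 82, 83]
168 [81, 83, 82, 176, 177, 165, 82, 83]
169 [82, 82, 81, 176, 177, 165, 82, 83]
170 [83, 82, 83, 176, 177, 166, 83, 84]
171 [80, 82, 81, 174, 175, 164, 82, 84]
172 [76, 76, 77, 166, 165, 153, 77, 80]
173 [68, 70, 68, 140, 135, 123, 67, 70]
174 [67, 67, 66, 104, 96, 86, 66, 69]
175 [82, 80, 80, 88, 83, 82, 82, 83]
176 [105, 106, 103, 104, 103, 103, 106, 108]
177 [124, 122, 122, 124, 123, 122, 126, 128]
178 [137, 135, 134, 137, 136, 136, 140, 143]
179 [146, 143, 143, 146, 146, 145, 151, 152]
```

```bash
python3 -m pendant '[[[0,0,0],[0,0,0]],[[0,0,0],[0,0,0]],[[0,0,0],[0,0,0]],[[0,0,0],[0,0,0]],[[0,0,0],[0,0,0]],[[0,0,0],[0,0,0]]]' 0; python3 m.py s20; python3 gap.py w20 | grep  '^\[\|^5\|^16[6-9]\|^17\|^18'
python3 -m pendant '[[[0,0,10],[0,0,0]],[[0,0,15],[0,0,0]],[[0,0,20],[0,0,0]],[[0,0,20],[0,0,0]],[[0,0,10],[0,0,0]],[[0,0,0],[0,0,0]],[[0,0,0],[0,0,0]]]'; python3 m.py s21
python3 - <<'E'
from h import *
im,w=grab('wrist','w21');h=cv2.cvtColor(im[:,:,::-1].copy(),cv2.COLOR_BGR2HSV)
for nm,lo,hi in(('red',(0,120,60),(5,255,255)),('gold',(10,110,50),(35,255,255))):
    m=cv2.inRange(h,lo,hi);k,l,st,ce=cv2.connectedComponentsWithStats(m)
    print(nm,[(st[i].tolist(),ce[i].round(1).tolist())for i in range(1,k)if st[i,4]>12])
y=np.radians(8.8);d=np.array([np.cos(y),np.sin(y),0]);g=np.array([.4912,.0096,0])
for a,z in((50,133),(80,133),(50,128),(108,117),(98,121)):print(a,z,proj(w,g+d*a/1000+[0,0,z/1000]).round(1))
E
```

```text
time_s: 30.48
tcp_pos: [0.4942, 0.0098, 0.1543]
tool_rot: [0.76, -0.65, 0.005, -0.005]
contact_force: [-0.9, -0.5, -0.2]
width: 0.502
tab [281 228   5   4  18] [283.  229.5] a,z 105.8 115.7
paddle [332 214  10  24  95] [338.39 228.18] a,z -7.2 125.5
[0.4942 0.0098 0.1543] [ 0.7 -0.5  0.7] [ 0.013  0.001 -1.   ]
50 133 [317.8 180.8]
50 128 [317.7 179. ]
166 [81, 82, 83, 174, 174, 150, 83, 84]
167 [81, 83, 83, 174, 174, 148, 83, 82]
168 [82, 83, 82, 173, 175, 149, 81, 81]
169 [80, 82, 82, 173, 175, 149, 81, 81]
170 [80, 79, 79, 174, 174, 150, 82, 80]
171 [79, 79, 79, 173, 174, 149, 80, 81]
172 [80, 81, 80, 173, 174, 149, 79, 81]
173 [79, 79, 80, 174, 174, 149, 80, 81]
174 [80, 79, 81, 173, 174, 149, 80, 79]
175 [80, 78, 79, 173, 175, 149, 79, 80]
176 [79, 81, 80, 174, 174, 149, 79, 79]
177 [80, 80, 80, 174, 174, 148, 79, 81]
178 [80, 80, 80, 173, 174, 148, 79, 81]
179 [79, 80, 80, 174, 174, 142, 80, 80]
180 [81, 80, 81, 174, 175, 140, 81, 81]
181 [80, 87, 82, 173, 173, 140, 84, 83]
182 [81, 106, 100, 169, 168, 138, 98, 94]
183 [81, 132, 126, 157, 157, 134, 123, 112]
184 [81, 147, 142, 142, 140, 130, 142, 125]
185 [82, 149, 147, 131, 128, 126, 147, 129]
186 [75, 139, 139, 125, 120, 122, 144, 127]
187 [68, 117, 116, 114, 110, 108, 127, 113]
188 [60, 85, 83, 94, 88, 84, 95, 87]
189 [68, 71, 69, 77, 72, 71, 74, 72]
time_s: 31.17
tcp_pos: [0.494, 0.0097, 0.2291]
tool_rot: [0.76, -0.65, 0.005, -0.005]
contact_force: [0.2, -0.1, -0.4]
width: 0.499
tab [281 228   5   4  18] [283.  229.5] a,z 105.8 115.7
paddle [332 213  10  24 227] [336.4  224.67] a,z -3.1 133.7
paddle [281 228   5   5  10] [283.3 229.7] a,z 105.2 115.3
red [([301, 45, 29, 23, 621], [315.3, 55.8])]
gold [([312, 104, 8, 60, 432], [315.8, 134.5]), ([301, 234, 27, 62, 1544], [314.3, 264.7])]
50 133 [316.9 161.7]
80 133 [317.1 102.3]
50 128 [316.8 160.9]
108 117 [317.2  49.3]
98 121 [317.1  68.1]
```

Released, the pin returns to 3.1 mm out: the shut ring is holding it off elastically (about 14 N/mm), so pushing on the pin won't cure it. I'll take the tab in the jaws, swing the ring back open, reseat the pin, and close the ring under control while watching when the pin moves.

```bash
python3 -m pendant '[[[20,3.2,0],[-0.1,0.7,0]],[[22,3.5,0],[0,0,0]],[[22,3.5,0],[0,0,0]],[[22,3.5,0],[0,0,0]],[[22.5,3.5,0],[0,0,0]],[[0,0,-20],[0,0,0]],[[0,0,-25],[0,0,0]],[[0,0,-25],[0,0,0]],[[0,0,-20],[0,0,0]],[[0,0,-12],[0,0,0]],[[0,0,0],[0,0,0]],[[0,0,0],[0,0,0]]]' 0;  python3 -m pendant '[[[0,0,0],[0,0,0]],[[0,0,0],[0,0,0]],[[0,0,0],[0,0,0]],[[0,0,0],[0,0,0]],[[0,0,0],[0,0,0]],[[0,0,0],[0,0,0]],[[0,0,0],[0,0,0]]]' 1; python3 m.py s22
```

```text
time_s: 32.27
tcp_pos: [0.6025, 0.0269, 0.127]
tool_rot: [0.76, -0.65, -0.0, 0.001]
contact_force: [0.4, -0.4, -0.4]
width: 0.502
time_s: 32.85
tcp_pos: [0.6029, 0.0269, 0.1278]
tool_rot: [0.76, -0.65, 0.001, -0.0]
contact_force: [2.0, 0.9, 5.5]
width: 0.149
paddle [331 213  11  23 214] [336.09 223.79] a,z -2.5 135.8
```

```bash
S='from bench import r;s=r.state();print(s["time_s"],s["tcp_pos"].round(4),s["contact_force"].round(1),s["moment"].round(2))'
python3 -m pendant '[[[0.4,0,5.2],[0,0,0]],[[0.4,0,5.2],[0,0,0]],[[-0.5,0,5.8],[0,0,0]],[[-0.5,0,5.8],[0,0,0]],[[0,0,0],[0,0,0]]]'>/dev/null;python3 -c "$S"; python3 m.py s23
python3 -m pendant '[[[-1.5,-0.2,5.6],[0,0,0]],[[-1.5,-0.2,5.6],[0,0,0]],[[-2.4,-0.4,5.3],[0,0,0]],[[-2.4,-0.4,5.3],[0,0,0]],[[-3.3,-0.5,4.7],[0,0,0]],[[-3.3,-0.5,4.7],[0,0,0]],[[0,0,0],[0,0,0]]]'>/dev/null;python3 -c "$S"; python3 m.py s24
```

```text
33.3167 [0.6022 0.0269 0.15  ] [-0.6 -1.7 -4.2] [-0.05 -0.24  0.01]
paddle [332 212  10  24 222] [336.52 223.25] a,z -3.3 137.1
33.95 [0.5877 0.0247 0.1817] [ 1.1 -0.  -4.7] [ 0.2  -0.53  0.  ]
paddle [332 212  11  24 226] [337.36 222.99] a,z -5.0 137.8
```

```bash
S='from bench import r;s=r.state();print(s["time_s"],s["tcp_pos"].round(4),s["contact_force"].round(1),s["moment"].round(2))'
python3 -m pendant '[[[-4,-0.6,4.2],[0,0,0]],[[-4,-0.6,4.2],[0,0,0]],[[-4.6,-0.7,3.4],[0,0,0]],[[-4.6,-0.7,3.4],[0,0,0]],[[-5.1,-0.8,2.5],[0,0,0]],[[-5.1,-0.8,2.5],[0,0,0]],[[-5.4,-0.8,1.6],[0,0,0]],[[0,0,0],[0,0,0]]]'>/dev/null;python3 -c "$S"; python3 m.py s25
python3 -m pendant '[[[0,0,0],[0,0,0]],[[0,0,0],[0,0,0]],[[0,0,0],[0,0,0]],[[0,0,0],[0,0,0]],[[0,0,0],[0,0,0]],[[0,0,0],[0,0,0]]]' 0 >/dev/null;python3 -c "$S"; python3 m.py s26
python3 - <<'E'
from h import *
im,w=grab('wrist','w26');h=cv2.cvtColor(im[:,:,::-1].copy(),cv2.COLOR_BGR2HSV)
for nm,lo,hi in(('red',(0,120,60),(5,255,255)),('gold',(10,110,50),(35,255,255))):
    m=cv2.inRange(h,lo,hi);k,l,st,ce=cv2.connectedComponentsWithStats(m)
    print(nm,[(st[i].tolist(),ce[i].round(1).tolist())for i in range(1,k)if st[i,4]>12])
E
```

```text
34.6667 [0.5544 0.0196 0.2028] [ 1.6  1.  -2. ] [ 0.08 -0.67 -0.04]
paddle [337 212   8  24 169] [340.88 222.72] a,z -12.1 138.9
35.2167 [0.5551 0.0197 0.2021] [ 0.1  0.1 -0.1] [ 0.01 -0.02  0.01]
paddle [332 200   3   5   8] [332.75 201.62] a,z 4.6 187.3
paddle [338 216   7  24 127] [341.7  227.65] a,z -13.9 127.1
red []
gold [([313, 234, 8, 58, 462], [316.5, 262.5]), ([300, 370, 26, 51, 1168], [312.7, 395.7])]
```

```bash
sed -i 's/m\[:,345:\]=0/m[:,365:]=0/' m.py; python3 -m pendant '[[[0,0,15],[0,0,0]],[[0,0,15],[0,0,0]],[[-15,-2.3,0],[0,0,0]],[[-20,-3.1,0],[0,0,0]],[[-20,-3.1,0],[0,0,0]],[[-20,-3.1,0],[0,0,0]],[[-10,-1.5,0],[0,0,0]],[[0,0,0],[0,0,0]],[[0,0,0],[0,0,0]]]' 0; python3 m.py s27
python3 - <<'E'
from h import *
im,w=grab('wrist','w27');h=cv2.cvtColor(im[:,:,::-1].copy(),cv2.COLOR_BGR2HSV)
for nm,lo,hi in(('red',(0,120,60),(5,255,255)),('gold',(6,110,50),(35,255,255))):
    m=cv2.inRange(h,lo,hi);k,l,st,ce=cv2.connectedComponentsWithStats(m)
    print(nm,[(st[i].tolist(),ce[i].round(1).tolist())for i in range(1,k)if st[i,4]>12])
y=np.radians(8.8);d=np.array([np.cos(y),np.sin(y),0]);g=np.array([.4912,.0096,0])
for a,z in((50,133),(30,128),(-25,157),(3,187)):print(a,z,proj(w,g+d*a/1000+[0,0,z/1000]).round(1))
E
```

```text
time_s: 36.07
tcp_pos: [0.4704, 0.0066, 0.2326]
tool_rot: [0.76, -0.65, 0.001, -0.0]
contact_force: [0.9, 0.9, 0.1]
width: 0.497
paddle [338 216  12  24 226] [343.71 227.35] a,z -17.9 128.1
red [([295, 210, 38, 26, 804], [313.6, 222.8])]
gold [([313, 55, 19, 64, 483], [317.2, 88.2]), ([300, 116, 9, 3, 18], [303.4, 116.8]), ([310, 174, 10, 8, 54], [314.3, 177.5]), ([300, 235, 26, 41, 1009], [312.2, 254.4])]
50 133 [317.9 114.1]
30 128 [317.6 152.4]
-25 157 [317.5 266.1]
3 187 [318.4 227.7]
```

```bash
S='from bench import r;s=r.state();print(s["time_s"],s["tcp_pos"].round(4),s["contact_force"].round(1),s["moment"].round(2))'
python3 -m pendant '[[[3,0.3,-12],[0.3,-2,0]],[[0,0,-20],[0.3,-2,0]],[[0,0,-20],[0,0,0]],[[0,0,-20],[0,0,0]],[[0,0,-14],[0,0,0]],[[0,0,0],[0,0,0]],[[0,0,0],[0,0,0]]]' 0 >/dev/null;python3 -c "$S"
python3 -m pendant '[[[0,0,0],[0,0,0]],[[0,0,0],[0,0,0]],[[0,0,0],[0,0,0]],[[0,0,0],[0,0,0]],[[0,0,0],[0,0,0]],[[0,0,0],[0,0,0]],[[0,0,0],[0,0,0]]]' 1 >/dev/null;python3 -c "$S"
python3 -m pendant '[[[0,0,1.4],[-0.15,1,0]],[[0,0,1.4],[-0.15,1,0]],[[0,0,1.4],[-0.15,1,0]],[[0,0,1.4],[-0.15,1,0]],[[0,0,0],[0,0,0]],[[0,0,0],[0,0,0]]]' >/dev/null;python3 -c "$S"
```

```text
36.75 [0.4734 0.007  0.1459] [ 0.4  0.5 -0.2] [-0.03  0.    0.02]
37.3333 [0.4735 0.0069 0.1468] [-0.7 -0.7  6. ] [-0.1  -0.38 -0.04]
37.8333 [0.4732 0.0069 0.1518] [ 1.6 -1.1  4.2] [-0.15 -0.78 -0.07]
```

```bash
S='from bench import r;s=r.state();print(s["time_s"],s["tcp_pos"].round(4),s["contact_force"].round(1),s["moment"].round(2))'
python3 -m pendant '[[[0,0,0],[0.1,-0.6,0]],[[0,0,0],[0,0,0]]]' >/dev/null;python3 -c "$S"
python3 -m pendant '[[[1.5,0.23,0],[0,0,0]],[[1.5,0.23,0],[0,0,0]],[[1.5,0.23,0],[0,0,0]],[[0,0,0],[0,0,0]]]' >/dev/null;python3 -c "$S"; python3 m.py s28
```

```text
38.0 [0.4727 0.0069 0.1514] [ 1.6 -1.5  0.7] [-0.14 -0.57 -0.14]
38.3333 [0.4774 0.0076 0.1515] [-4.1 -1.2  3.1] [-0.3   0.34 -0.11]
paddle [338 230  10   8  57] [342.68 233.7 ] a,z -16.1 112.5
```

```bash
S='from bench import r;s=r.state();print(s["time_s"],s["tcp_pos"].round(4),s["contact_force"].round(1),s["moment"].round(2))'
python3 -m pendant '[[[1.5,0.23,0.2],[0,0,0]],[[1.5,0.23,0.2],[0,0,0]],[[1.5,0.23,0],[0,0,0]],[[0,0,0],[0,0,0]]]' >/dev/null;python3 -c "$S"
python3 -m pendant '[[[1.5,0.23,0],[0,0,0]],[[1.5,0.23,0],[0,0,0]],[[1,0.15,0],[0,0,0]],[[0,0,0],[0,0,0]]]' >/dev/null;python3 -c "$S"; python3 m.py s29
```

```text
38.7167 [0.4823 0.0084 0.1519] [ 0.6 -1.8 -2.5] [-0.33  0.02 -0.16]
39.05 [0.4863 0.009  0.1521] [ 1.  -1.3 -2.5] [-0.27  0.06 -0.11]
paddle [334 230   9   7  55] [338.07 233.44] a,z -6.8 112.6
```

Sliding freely again with the ring open. Seat it.

```bash
S='from bench import r;s=r.state();print(s["time_s"],s["tcp_pos"].round(4),s["contact_force"].round(1),s["moment"].round(2))'
python3 -m pendant '[[[1.2,0.18,0],[0,0,0]],[[1.2,0.18,0],[0,0,0]],[[1,0.15,0],[0,0,0]],[[0,0,0],[0,0,0]]]' >/dev/null;python3 -c "$S"
python3 -m pendant '[[[0.8,0.12,0],[0,0,0]],[[0.8,0.12,0],[0,0,0]],[[0,0,0],[0,0,0]]]' >/dev/null;python3 -c "$S"
python3 -m pendant '[[[0.7,0.1,0],[0,0,0]],[[0.7,0.1,0],[0,0,0]],[[0,0,0],[0,0,0]]]' >/dev/null;python3 -c "$S"; python3 m.py s30
```

```text
39.4333 [0.4897 0.0095 0.1522] [ 1.2 -0.7 -2.8] [-0.17  0.02 -0.04]
39.6833 [0.4912 0.0097 0.1522] [ 0.9 -0.8 -2.7] [-0.19  0.03 -0.13]
39.9333 [0.4926 0.0099 0.1522] [ 0.1 -1.4 -2.9] [-0.11  0.04 -0.07]
paddle [330 230  10   7  58] [334.95 233.1 ] a,z -0.4 113.1
```

```bash
S='from bench import r;s=r.state();print(s["time_s"],s["tcp_pos"].round(4),s["contact_force"].round(1),s["moment"].round(2))'
python3 -m pendant '[[[0.5,0.07,0],[0,0,0]],[[0.5,0.07,0],[0,0,0]],[[0,0,0],[0,0,0]]]' >/dev/null;python3 -c "$S"
python3 -m pendant '[[[0.5,0.07,0],[0,0,0]],[[0.5,0.07,0],[0,0,0]],[[0,0,0],[0,0,0]]]' >/dev/null;python3 -c "$S"; python3 m.py s31
```

```text
40.2333 [0.4932 0.01   0.1522] [-5.3 -1.7  0.1] [-0.32  0.84 -0.03]
40.4833 [0.4934 0.01   0.1522] [-14.6  -3.3   6.3] [-0.52  2.37 -0.08]
paddle [330 229  10   8  58] [334.95 233.09] a,z -0.4 113.1
```

Pin is home again (crisp stop at 15 N, paddle at home position). Release, then take the tab in the jaws for a controlled swing.

```bash
S='from bench import r;s=r.state();print(s["time_s"],s["tcp_pos"].round(4),s["contact_force"].round(1),s["moment"].round(2),round(s["width"],3))'
python3 -m pendant '[[[-1,-0.15,0],[0,0,0]],[[0,0,0],[0,0,0]]]' >/dev/null;python3 -m pendant '[[[0,0,0],[0,0,0]],[[0,0,0],[0,0,0]],[[0,0,0],[0,0,0]],[[0,0,0],[0,0,0]],[[0,0,0],[0,0,0]],[[0,0,10],[0,0,0]],[[0,0,18],[0,0,0]],[[0,0,20],[0,0,0]],[[0,0,20],[-0.1,0.6,0]],[[0,0,10],[0,0,0]],[[15,2.3,0],[0,0,0]],[[18,2.7,0],[0,0,0]],[[0,0,0],[0,0,0]],[[0,0,0],[0,0,0]]]' 0 >/dev/null;python3 -c "$S"; python3 m.py s32
```

```text
41.8667 [0.5266 0.0151 0.2299] [-0.2 -0.2  0.4] [-0.   -0.   -0.01] 0.498
paddle [330 213  11  24 229] [334.81 224.47] a,z 0.1 134.0
```

```bash
S='from bench import r;s=r.state();print(s["time_s"],s["tcp_pos"].round(4),s["contact_force"].round(1),s["moment"].round(2),round(s["width"],3))'
python3 -m pendant '[[[-0.5,0,-13],[0,0,0]],[[0,0,-14],[0,0,0]],[[0,0,0],[0,0,0]],[[0,0,0],[0,0,0]]]' 0 >/dev/null;python3 -c "$S"
python3 -m pendant '[[[0,0,0],[0,0,0]],[[0,0,0],[0,0,0]],[[0,0,0],[0,0,0]],[[0,0,0],[0,0,0]],[[0,0,0],[0,0,0]],[[0,0,0],[0,0,0]]]' 1 >/dev/null;python3 -c "$S"; python3 m.py s33
```

```text
42.25 [0.5255 0.0149 0.2031] [-0.3  0.5  0.3] [-0.01 -0.03 -0.01] 0.501
42.75 [0.5264 0.0149 0.2045] [-1.  -0.8  6.4] [-0.04  0.24  0.01] 0.143
paddle [330 213  11  24 230] [334.73 224.53] a,z 0.2 133.8
```

```bash
S='from bench import r;s=r.state();print(s["time_s"],s["tcp_pos"].round(4),s["contact_force"].round(1),s["moment"].round(2),round(s["width"],3))'
python3 -m pendant '[[[5.5,0.85,1.2],[0,0,0]],[[5.5,0.85,0.7],[0,0,0]],[[5.5,0.85,0.3],[0,0,0]],[[5.5,0.85,-0.3],[0,0,0]],[[5.5,0.85,-0.7],[0,0,0]],[[5.5,0.85,-1.2],[0,0,0]],[[5.2,0.8,-1.7],[0,0,0]],[[5.2,0.8,-2.2],[0,0,0]],[[5.1,0.8,-2.6],[0,0,0]],[[0,0,0],[0,0,0]]]' >/dev/null;python3 -c "$S";python3 m.py s34
python3 -m pendant '[[[4.6,0.7,-3],[0,0,0]],[[4.5,0.7,-3.4],[0,0,0]],[[4.2,0.65,-3.9],[0,0,0]],[[0,0,0],[0,0,0]]]' >/dev/null;python3 -c "$S";python3 m.py s35
```

```text
43.6333 [0.5755 0.0225 0.1967] [ 0.4 -1.2  4.7] [-0.23  0.07 -0.11] 0.122
paddle [330 213  10  24 221] [334.63 224.8 ] a,z 0.4 133.2
44.0167 [0.5888 0.0246 0.1863] [ 2.  -1.6  4.6] [-0.21 -0.29 -0.1 ] 0.11
paddle [330 214  11  24 211] [335.06 224.83] a,z -0.4 133.2
```

```bash
S='from bench import r;s=r.state();print(s["time_s"],s["tcp_pos"].round(4),s["contact_force"].round(1),s["moment"].round(2),round(s["width"],3))'
python3 -m pendant '[[[2.9,0.45,-3.1],[0,0,0]],[[2.7,0.4,-3.3],[0,0,0]],[[0,0,0],[0,0,0]]]' >/dev/null;python3 -c "$S";python3 m.py s36
python3 -m pendant '[[[2.4,0.4,-3.5],[0,0,0]],[[2.2,0.35,-3.6],[0,0,0]],[[0,0,0],[0,0,0]]]' >/dev/null;python3 -c "$S";python3 m.py s37
```

```text
44.3167 [0.5942 0.0254 0.1798] [ 3.2 -0.6  4.7] [-0.2  -0.43 -0.09] 0.11
paddle [289 206   3   5   8] [289.88 208.25] a,z 90.0 167.6
paddle [330 214  12  24 215] [335.35 225.12] a,z -1.0 132.5
44.6167 [0.5989 0.0262 0.1728] [ 5.7 -0.6  6.1] [-0.13 -0.62 -0.07] 0.113
paddle [331 213  11  24 213] [335.73 224.82] a,z -1.8 133.2
```

The tool itself is dragging the tab back (fx +5.7). Follow with a more forward arc.

```bash
S='from bench import r;s=r.state();print(s["time_s"],s["tcp_pos"].round(4),s["contact_force"].round(1),s["moment"].round(2),round(s["width"],3))'
python3 -m pendant '[[[1.5,0.23,0],[0,0,0]],[[1.5,0.23,0],[0,0,0]],[[0,0,0],[0,0,0]]]' >/dev/null;python3 -c "$S";python3 m.py s38
```

```text
44.9167 [0.6003 0.0265 0.1717] [-4.6 -2.1 -2.1] [-0.38  0.79 -0.06] 0.11
paddle [286 209   3   4   9] [287.11 210.44] a,z 95.8 162.1
paddle [331 213  11  24 222] [335.56 224.6 ] a,z -1.4 133.8
```

```bash
S='from bench import r;s=r.state();print(s["time_s"],s["tcp_pos"].round(4),s["contact_force"].round(1),s["moment"].round(2),round(s["width"],3))'
python3 -m pendant '[[[2,0.3,-4],[0,0,0]],[[2,0.3,-4.5],[0,0,0]],[[0,0,0],[0,0,0]]]' >/dev/null;python3 -c "$S";python3 m.py s39
python3 -m pendant '[[[1.8,0.28,-5],[0,0,0]],[[1.5,0.23,-5],[0,0,0]],[[0,0,0],[0,0,0]]]' >/dev/null;python3 -c "$S";python3 m.py s40
```

```text
45.2167 [0.6045 0.0272 0.163 ] [-5.2 -1.5 -0.7] [-0.44  0.94 -0.  ] 0.111
paddle [283 212   5   4   9] [285.   213.89] a,z 100.3 153.7
paddle [331 212  11  24 222] [335.95 223.53] a,z -2.2 136.4
45.5167 [0.6077 0.0277 0.1533] [-6.5 -2.7 -0.3] [-0.45  1.31 -0.08] 0.111
paddle [331 212  11  24 225] [336.03 223.34] a,z -2.3 136.8
paddle [282 216   4   4  11] [283.91 217.09] a,z 102.8 146.0
```

```bash
S='from bench import r;s=r.state();print(s["time_s"],s["tcp_pos"].round(4),s["contact_force"].round(1),s["moment"].round(2),round(s["width"],3))'
python3 -m pendant '[[[1.2,0.2,-5],[0,0,0]],[[1,0.15,-5],[0,0,0]],[[0.7,0.1,-5],[0,0,0]],[[0,0,0],[0,0,0]]]' >/dev/null;python3 -c "$S";python3 m.py s41
python3 -m pendant '[[[0.3,0.05,-5.5],[0,0,0]],[[0,0,-5.5],[0,0,0]],[[-0.3,0,-4],[0,0,0]],[[0,0,0],[0,0,0]]]' >/dev/null;python3 -c "$S";python3 m.py s42
```

```text
45.9 [0.6102 0.028  0.1382] [-9.5 -3.3  0. ] [-0.55  1.63 -0.08] 0.111
paddle [331 212  11  24 220] [336.09 223.55] a,z -2.5 136.4
paddle [281 221   4   4   9] [282.33 223.  ] a,z 106.6 131.5
46.2833 [0.6098 0.0282 0.1233] [-10.9  -1.6   3. ] [-0.32  2.05 -0.19] 0.114
paddle [331 212  11  25 226] [336.1  224.08] a,z -2.5 135.1
paddle [282 228   3   3   7] [283. 229.] a,z 105.7 117.0
```

Pin again ends about 2.5–3 mm out, pushed back steadily from about 45° of swing onward: it comes from closing the ring itself, not from a snap kick. Release, retreat and check.

```bash
S='from bench import r;s=r.state();print(s["time_s"],s["tcp_pos"].round(4),s["contact_force"].round(1),s["moment"].round(2),round(s["width"],3))'
python3 -m pendant '[[[0,0,0],[0,0,0]],[[0,0,0],[0,0,0]],[[0,0,0],[0,0,0]],[[0,0,0],[0,0,0]],[[0,0,0],[0,0,0]],[[0,0,0],[0,0,0]],[[0,0,10],[0,0,0]],[[0,0,20],[0,0,0]],[[0,0,25],[0,0,0]],[[0,0,25],[0,0,0]],[[0,0,15],[0,0,0]],[[0,0,0],[0,0,0]],[[0,0,0],[0,0,0]]]' 0 >/dev/null;python3 -c "$S";python3 m.py s43
python3 -m pendant '[[[-10,-1.5,0],[0,0,0]],[[-20,-3,0],[0,0,0]],[[-20,-3,0],[0,0,0]],[[-20,-3,0],[0,0,0]],[[0,0,0],[0,0,0]],[[0,0,0],[0,0,0]]]' >/dev/null
python3 - <<'E'
from h import *
im,w=grab('wrist','w43');s=r.state();print(s['tcp_pos'])
h=cv2.cvtColor(im[:,:,::-1].copy(),cv2.COLOR_BGR2HSV)
for nm,lo,hi in(('red',(0,120,60),(5,255,255)),('gold',(6,110,50),(35,255,255))):
    m=cv2.inRange(h,lo,hi);k,l,st,ce=cv2.connectedComponentsWithStats(m)
    print(nm,[(st[i].tolist(),ce[i].round(1).tolist())for i in range(1,k)if st[i,4]>12])
y=np.radians(8.8);d=np.array([np.cos(y),np.sin(y),0]);g=np.array([.4912,.0096,0])
for a,z in((50,133),(80,133),(50,128),(47,128)):print(a,z,proj(w,g+d*a/1000+[0,0,z/1000]).round(1))
v0=int(proj(w,g+d*.05+[0,0,.133])[1])
for v in range(v0-8,v0+16):print(v,im[v,[304,308,311,314,317,320,324,328],0].tolist())
E
```

```text
47.4167 [0.6114 0.0282 0.2204] [ 0.1  0.  -0.8] [0.04 0.01 0.06] 0.503
paddle [331 213  12  24 219] [336.33 224.28] a,z -3.0 134.6
paddle [281 229   4   3  10] [282.4 229.9] a,z 107.1 114.7
[0.54130051 0.01771226 0.21893282]
red [([302, 133, 29, 23, 636], [315.5, 144.1])]
gold [([313, 197, 8, 57, 423], [316.7, 225.5]), ([305, 313, 26, 72, 1686], [317.4, 349.2])]
50 133 [317.8 251.8]
80 133 [318.1 196.1]
50 128 [317.7 249. ]
47 128 [317.7 254.2]
243 [32, 36, 36, 76, 96, 58, 34, 35]
244 [37, 35, 36, 78, 95, 59, 37, 36]
245 [35, 35, 33, 76, 97, 58, 35, 34]
246 [33, 34, 36, 76, 96, 57, 35, 35]
247 [34, 34, 35, 75, 97, 59, 36, 33]
248 [32, 34, 34, 77, 95, 59, 34, 33]
249 [34, 33, 35, 76, 95, 57, 32, 34]
250 [34, 33, 33, 76, 95, 59, 33, 33]
251 [33, 33, 37, 77, 96, 60, 33, 33]
252 [37, 35, 36, 77, 95, 60, 36, 37]
253 [44, 42, 41, 72, 88, 58, 42, 42]
254 [49, 47, 47, 62, 71, 55, 49, 50]
255 [53, 54, 54, 55, 57, 54, 57, 56]
256 [60, 60, 59, 61, 60, 59, 63, 63]
257 [66, 64, 65, 64, 66, 66, 67, 69]
258 [68, 68, 66, 67, 69, 68, 69, 68]
259 [69, 67, 68, 68, 68, 67, 71, 68]
260 [68, 68, 68, 67, 68, 70, 72, 70]
261 [67, 67, 68, 68, 69, 71, 72, 69]
262 [69, 68, 68, 69, 68, 72, 72, 70]
263 [69, 68, 69, 68, 68, 72, 71, 69]
264 [68, 68, 68, 67, 70, 73, 72, 68]
265 [67, 67, 68, 68, 70, 71, 70, 67]
266 [68, 69, 66, 67, 70, 71, 69, 69]
```

```bash
python3 -m pendant '[[[-10,-1.5,15],[0,0,0]],[[-10,-1.5,20],[0,0,0]],[[0,0,0],[0,0,0]],[[0,0,0],[0,0,0]]]'; python3 m.py s44; python3 -c "
from bench import r
print(r.finish_job())"
```

```text
time_s: 48.35
tcp_pos: [0.5219, 0.0148, 0.2547]
tool_rot: [0.76, -0.65, 0.001, -0.0]
contact_force: [-0.2, 1.2, -0.7]
width: 0.498
tab [281 228   5   4  17] [282.88 229.47] a,z 106.0 115.8
paddle [331 213  11  24 221] [336.36 224.64] a,z -3.0 133.8
the job is handed in; nothing more can be done
None
```

I handed the job in at 48.4 s with the ring shut over the post and the pin's end, but the pin is **not fully home**. In my last side-camera check its shoulder stands about 3 mm off the post.

- **Insertion:** I took the pin from the cradle and slid it through the bore until the shoulder stopped firmly. The force there was about 13 N, and the pictures showed the shoulder flush. The ring was still open.
- **First closing:** The ring snapped shut over the post and the pin's nose, but the pin was about 3 mm back afterwards.
- **Attempts to reseat it with the ring shut:** I pushed with up to about 30 N, and the pin moved in only partly. It returned to about 3 mm out when released.
- **Second attempt:** I swung the ring open, which dragged the pin about 18 mm back out of the bore. I then reseated it fully (about 15 N, the paddle measuring at its home position) and closed the ring under control by its tab. The pin was pushed back again as the ring came down, from about 45–50° past upright. Part of that early movement was my gripper pulling on the tab. This points to the shut ring itself holding the pin off the post, though I did not find the exact contact.

**Last checks:**
- The tab is at the height expected for a shut ring.
- The gripper is open, about 10 cm above the post, and reads no contact.
- The highest force I saw was about 31 N, below the 40 N limit.
- I kept clear of the other objects but did not re-check their positions.

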